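# Mark a batch of awl handles in the V-block press and rack them

## Task

Lay every octagonal wooden tool handle from the leather slab in a notch pair of the marking press, one per notch, level and about centred on the V-blocks. When all lie there, swing the press's sprung bar down to its stop to mark them all in one stroke, and let it come back up fully. Then move all the handles to the wooden drying rack, one per notch, level and about centred lengthwise over its two notched boards, without disturbing the jar, mug or knife.

Things in the scene. Friction and masses are not known exactly. Their poses are not given: they have to be found in the camera images.
- haft1: an octagonal tool handle of pale beech, 150 mm long, 24 mm across the flats, its last 20 mm (at +x) a brass ferrule 17 mm across; about 85 g. Origin on its long axis, at mid-length; x along the axis. It starts lying on one of its flats on the leather slab. May be absent (three or four of the four are there)
- haft2: an octagonal tool handle of pale beech, 150 mm long, 24 mm across the flats, its last 20 mm (at +x) a brass ferrule 17 mm across; about 85 g. Origin on its long axis, at mid-length; x along the axis. It starts lying on one of its flats on the leather slab. May be absent (three or four of the four are there)
- haft3: an octagonal tool handle of pale beech, 150 mm long, 24 mm across the flats, its last 20 mm (at +x) a brass ferrule 17 mm across; about 85 g. Origin on its long axis, at mid-length; x along the axis. It starts lying on one of its flats on the leather slab. May be absent (three or four of the four are there)
- haft4: an octagonal tool handle of pale beech, 150 mm long, 24 mm across the flats, its last 20 mm (at +x) a brass ferrule 17 mm across; about 85 g. Origin on its long axis, at mid-length; x along the axis. It starts lying on one of its flats on the leather slab. May be absent (three or four of the four are there)
- press: marking press, fixed grey plate 270 (x) by 280 mm (y), 10 mm thick. Origin at table height mid V-blocks, z up. V-block rows 16 mm thick along y at x = -45 and 45 mm, each with four 90-degree notches at y = -81, -27, 27, 81 mm; a handle lies along x over both rows. Ridge tops 48 mm, seated handle's axis 38 mm above the table. Hinge posts 75 mm tall at x = 101 to 119 mm. Yaw within 0.15 rad
- hinge (a point): middle of the hinge axis of the press's swinging bar, at (108, 0, 66) mm in the press frame; the axis runs along the press's y
- handle (a point): middle of the bar's handle: round dark wooden rod along press y, 18 mm thick, 150 mm long, on two arms at y = -60, 60 mm, 158 mm from the hinge axis. In the press frame it is at (147, 0, 219) mm when up; it swings over the top towards -x, to (-42, 0, 116) mm at the stop. The flat marking plate on the same arms then lies 2 mm above the seated handles; one not in its notch blocks it
- platen (a joint): angle of the swinging bar, rad: 0 fully up (its rest, held by a spring), 1.5 down at its stop. The spring needs about 2 to 6 N at the handle and brings it back up within a second when let go
- rack: wooden drying rack, fixed, base 130 (x) by 270 mm (y), 12 mm thick, with two notched boards 16 mm thick along y at x = -45 and 45 mm, each with four 90-degree notches at y = -81, -27, 27, 81 mm. Origin at table height in the middle, z up. Ridge tops 73 mm, a seated handle's axis 63 mm above the table, along x. It stands to the left or right of the press
- slab: the slab of pale thick leather on which the handles lie at first, fixed, 220 mm (x) by 290 mm (y), 5 mm thick; origin at the middle of its underside. On the other side of the press from the rack
- jar: an amber glass jar with a black lid, 68 mm across, 85 mm tall; a bystander, to be left alone. Origin at the middle of its underside
- mug: a white mug, 80 mm across, 90 mm tall; a bystander, to be left alone. Origin at the middle of its underside
- knife: a grey utility knife lying flat, 145 mm long; a bystander, to be left alone. Origin at the middle of its underside
Not all that is in view belongs to the job. Leave any blue or red look-alike of the haft2 alone.

How it is judged:
On the way, in this order (a step that is already met when the one before it is completed fails the run):
1. every handle lies level in a notch pair of the press, centred on the V-blocks within 15 mm, with the bar up (x of haft1 in the frame of press between -0.015 and 0.015 m and y of haft1 in the frame of press between -0.095 and 0.095 m and z of haft1 in the frame of press between 0.0345 and 0.0415 m and angle between the x axis of each of haft1, haft2, haft3, haft4 and the x axis of press, either way round below 0.08 rad and angle between haft1's own x axis and vertical between 1.52 and 1.62 rad and x of haft2 in the frame of press between -0.015 and 0.015 m and y of haft2 in the frame of press between -0.095 and 0.095 m and z of haft2 in the frame of press between 0.0345 and 0.0415 m and angle between haft2's own x axis and vertical between 1.52 and 1.62 rad and x of haft3 in the frame of press between -0.015 and 0.015 m and y of haft3 in the frame of press between -0.095 and 0.095 m and z of haft3 in the frame of press between 0.0345 and 0.0415 m and angle between haft3's own x axis and vertical between 1.52 and 1.62 rad and x of haft4 in the frame of press between -0.015 and 0.015 m and y of haft4 in the frame of press between -0.095 and 0.095 m and z of haft4 in the frame of press between 0.0345 and 0.0415 m and angle between haft4's own x axis and vertical between 1.52 and 1.62 rad and linear speed of each of haft1, haft2, haft3, haft4 below 0.02 m/s and value of joint platen below 0.1 rad), for 0.2 s.
2. the bar is swung down to its stop over all the seated handles (x of haft1 in the frame of press between -0.015 and 0.015 m and y of haft1 in the frame of press between -0.095 and 0.095 m and z of haft1 in the frame of press between 0.0345 and 0.0415 m and angle between the x axis of each of haft1, haft2, haft3, haft4 and the x axis of press, either way round below 0.08 rad and angle between haft1's own x axis and vertical between 1.52 and 1.62 rad and x of haft2 in the frame of press between -0.015 and 0.015 m and y of haft2 in the frame of press between -0.095 and 0.095 m and z of haft2 in the frame of press between 0.0345 and 0.0415 m and angle between haft2's own x axis and vertical between 1.52 and 1.62 rad and x of haft3 in the frame of press between -0.015 and 0.015 m and y of haft3 in the frame of press between -0.095 and 0.095 m and z of haft3 in the frame of press between 0.0345 and 0.0415 m and angle between haft3's own x axis and vertical between 1.52 and 1.62 rad and x of haft4 in the frame of press between -0.015 and 0.015 m and y of haft4 in the frame of press between -0.095 and 0.095 m and z of haft4 in the frame of press between 0.0345 and 0.0415 m and angle between haft4's own x axis and vertical between 1.52 and 1.62 rad and value of joint platen above 1.44 rad), for 0.1 s.
3. the bar has come back up (value of joint platen below 0.1 rad), for 0.2 s.
At the end, for the whole second after the job is handed in: every handle present lies at rest in a notch pair of the rack: axis within 3.5 mm of the seated height, level within 0.05 rad, along the notches within 0.08 rad, its middle within 15 mm of the rack's middle line; the press bar is up (below 0.1 rad) (x of haft1 in the frame of rack between -0.015 and 0.015 m and y of haft1 in the frame of rack between -0.095 and 0.095 m and z of haft1 in the frame of rack between 0.0595 and 0.0665 m and angle between the x axis of each of haft1, haft2, haft3, haft4 and the x axis of rack, either way round below 0.08 rad and angle between haft1's own x axis and vertical between 1.52 and 1.62 rad and x of haft2 in the frame of rack between -0.015 and 0.015 m and y of haft2 in the frame of rack between -0.095 and 0.095 m and z of haft2 in the frame of rack between 0.0595 and 0.0665 m and angle between haft2's own x axis and vertical between 1.52 and 1.62 rad and x of haft3 in the frame of rack between -0.015 and 0.015 m and y of haft3 in the frame of rack between -0.095 and 0.095 m and z of haft3 in the frame of rack between 0.0595 and 0.0665 m and angle between haft3's own x axis and vertical between 1.52 and 1.62 rad and x of haft4 in the frame of rack between -0.015 and 0.015 m and y of haft4 in the frame of rack between -0.095 and 0.095 m and z of haft4 in the frame of rack between 0.0595 and 0.0665 m and angle between haft4's own x axis and vertical between 1.52 and 1.62 rad and linear speed of each of haft1, haft2, haft3, haft4 below 0.02 m/s and value of joint platen below 0.1 rad); the robot touches nothing.
It fails at once if the jar is disturbed (moved over 30 mm or tipped) (distance of jar from where it was at the start of the episode above 0.03 m or angle between jar's own z axis and vertical above 0.35 rad).
It fails at once if the mug is disturbed (moved over 30 mm or tipped) (distance of mug from where it was at the start of the episode above 0.03 m or angle between mug's own z axis and vertical above 0.35 rad).
It fails at once if the knife is disturbed (moved over 30 mm or tipped) (distance of knife from where it was at the start of the episode above 0.03 m or angle between knife's own z axis and vertical above 0.35 rad).
Of haft1, haft2, haft3, haft4 only 3 to 4 are there at a start; the rules pass over those that are not, and their reading is None.
At some moment in a run one of haft1, haft2, haft3, haft4 may be knocked a few centimetres aside while the robot is not near it.
Once in a run the grip may slacken for a moment while it holds something.
It also fails if it takes over 210 s, if anything falls off the work surface, if the arm or the gripper's body presses on something with over 40 N, if the wrist force passes 120 N, or if a joint passes its speed limit or range.

## Robot

A 6-joint arm with a two-finger parallel gripper is mounted at the origin on the work surface. World frame = base frame: x ahead of the robot, y to its left, z up, the work surface at z = 0. Lengths are in m, angles in rad, forces in N, time in s.
With the tool pointing down it reaches from about 0.375 to 0.9 m from the base axis. Payload 3.1 kg.
Tool frame: the origin (TCP) lies at the very end of the fingers, on their centre line; the grasp point (between the pads) lies 19 mm behind it; z points along the fingers, y is the line along which they close (so a half turn about z gives the same grasp; the last joint's range is limited). The gripper opens to 85 mm and grips with 20 to 120 N. Pads are 22 mm wide; open, the fingers measure 114 mm over their backs; the gripper's body (76 mm by 85 mm) begins 54 mm behind the grasp point. The pads swing forward as they close: fully open they stand 13 mm farther back than shut.
Start: joints at [-1.51, 0.527, 1.433, -0, 1.181, -0.178], TCP at [0.148, -0.607, 0.231] pointing down, gripper open.
Joint ranges: [-3.08, 3.08], [-0.75, 2.2], [0.22, 2.44], [-1.43, 4.57], [0, 2.65], [-2.85, 2.85]. Speed limits (rad/s): [2.79, 2.79, 3.14, 3.14, 3.14, 3.14].

## Interface

Orientations are given as a unit quaternion [x, y, z, w].
In Python, from station import telemetry, snapshot, ticket gives the robot as it stands.
- The arm moves only by the tool move_arm, never from a script. Its argument "commands" is text: rows parted by semicolons, each of 7 numbers parted by spaces: the shift along the tool's x, y, z in mm, then the turn, a rotation vector about the tool's x, y, z in degrees, then the opening, from -1 (shut) to 1 (fully open). A call has exactly 5 rows; each row is the pose to reach, as a shift and turn from the pose commanded when the call began, along the tool's axes at that moment; what a row does not reach only later rows make up. A row lasts 1/8 s, in which the tool goes at most 62.5 mm and 10.7 degrees, less where a joint would pass 70% of its speed; a pose out of reach is approached as far as the arm can. A call with a gripper value outside its range is refused whole. The fingers move at their own pace and stop on an object; "grip_force" is the grip in N (left out, the last holds). Time passes only in rows, so rows that repeat a pose let the fingers close, or fill a call up. It gives the time, the measured TCP pose, the force, the opening and the grip force at its end, in the units of the state.
- telemetry.sense(): the state, without advancing time (a new reading comes with each control period).
- snapshot(name): name is "side" or "top"; returns a dict with "image" (480x640x3 uint8, red, green, blue), "fx", "fy", "cx", "cy" (pixels), "k1" (the pictures are not rectified: a ray, as slopes to the right and down, at radius r is drawn at 1 + k1 r^2 times it, then the intrinsics apply), "pose" (4x4, takes a point from camera to world coordinates). Camera axes: x right, y down, z forward; pixel columns grow to the right and rows downward; lengths in m; the calibration is good to about 2 mm. A picture is of the moment at which its call begins. There is no depth.
- ticket.sign_off(): hands the job in; it is judged then, once.
The state is a dict: "t": time; "q": joint angles; "qd": joint speeds; "tau": joint torques, N m; "tcp_pos": TCP position; "tool_rot": TCP orientation; "force": force on the tool from outside, world axes, zero at the start; "ft_torque": the same for the moment, N m; "finger_gap": opening from 0.0 (shut) to 1.0 (fully open); "gripper_force": force on a finger pad.
Only numpy, scipy, OpenCV 4.12 (cv2) and the standard library are available. Lean on these libraries where they do the work, as an engineer would, in place of code of your own. Each camera call takes 0.05 s, during which the arm holds its last target. There are 200 camera calls.

## Working session

There is one attempt and no reset: what is moved stays moved. The work goes in short steps, Python scripts to look and compute and a tool call to move; the robot and the scene stay as the last step left them, time stands still between calls to the robot, and variables do not carry over. Pictures are saved under pics/ and viewed, at most 14 in all, crops included, and the job is handed in when it is done.

Besides the shell and the picture viewer there is one more tool, called in YAML: its name, and indented under it one key for each argument. move_arm: Moves the arm, as the interface text tells. Its arguments: {"type":"object","properties":{"commands":{"type":"string"},"grip_force":{"type":"number"}},"required":["commands"]}

```bash
ls; mkdir -p pics; python3 - <<'E'
from station import telemetry, snapshot
import cv2,numpy as np
print(telemetry.sense())
for n in ("top","side"):
    s=snapshot(n); cv2.imwrite(f"pics/{n}0.png",s["image"][:,:,::-1]); print(n,s["fx"],s["fy"],s["cx"],s["cy"],s["k1"],s["pose"])
E
```

```text
pics
{'t': 0.0, 'q': array([-1.51049833e+00,  5.28473221e-01,  1.43392931e+00,  2.42010731e-06,
        1.18140212e+00, -1.78496437e-01]), 'qd': array([-0.0001094 , -0.00126542,  0.00064588, -0.00111348, -0.00064953,
        0.00113018]), 'tau': array([ 6.11701307e-04, -4.42347193e+01, -1.78025615e+01, -1.04319388e-04,
        8.45509203e-03,  1.14060126e-05]), 'tcp_pos': array([ 0.1478188 , -0.60651513,  0.23032071]), 'tool_rot': array([ 9.92880063e-01,  1.19113209e-01,  6.64425964e-05, -1.10400129e-03]), 'force': array([ 0.49539775, -0.3385837 , -0.20902932]), 'ft_torque': array([-0.00991925,  0.01972449, -0.01304565]), 'gripper_force': 0.0, 'finger_gap': 1.001602311788071}
top 481.20254982204966 481.20254982204966 316.3678520640977 244.40513325621723 0.017585091294857 [[ 0.00460771 -0.99761575  0.06885921  0.42685284]
 [-0.99987412 -0.00564175 -0.01482981 -0.08090469]
 [ 0.01518294 -0.06878221 -0.99751616  1.42033852]
 [ 0.          0.          0.          1.        ]]
side 506.5102710534124 506.5102710534124 317.146733013104 241.98448911899482 -0.11931987935406461 [[-0.99647282 -0.06559437  0.05233835  0.44720938]
 [-0.08295882  0.67607992 -0.73214328  1.02313676]
 [ 0.01263957 -0.7339028  -0.67913689  1.17597631]
 [ 0.          0.          0.          1.        ]]
```

View pics/top0.png

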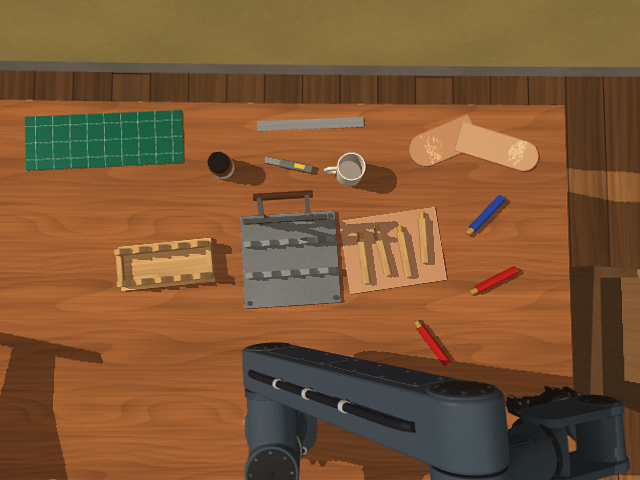

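View pics/side0.png

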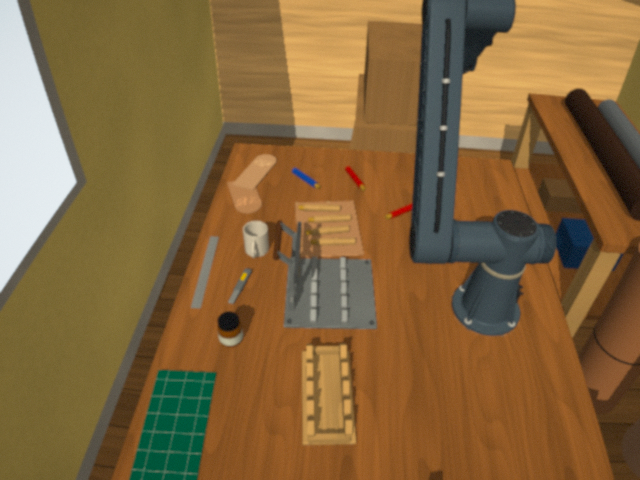

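Seen: four beech handles on the leather slab, top view at about (364,257), (382,251), (404,250), (425,237). Possible confusions: blue rod (487,215), red rods (496,281) and (432,342), the leather straps (430,145), (500,145) and the rack's wood (165,263). By the description I choose the four pale ones with brass ends on the slab.

```bash
cat > h.py <<'E'
from station import telemetry, snapshot
import cv2,numpy as np
def ray(s,uv,z):
    uv=np.atleast_2d(np.float64(uv)); p=np.c_[(uv[:,0]-s["cx"])/s["fx"],(uv[:,1]-s["cy"])/s["fy"]]
    q=p.copy()
    for _ in range(10): q=p/(1+s["k1"]*(q**2).sum(1,keepdims=True))
    d=np.c_[q,np.ones(len(q))]@s["pose"][:3,:3].T; o=s["pose"][:3,3]
    return (o+d*((z-o[2])/d[:,2])[:,None])[:,:2]
def proj(s,P):
    c=(np.atleast_2d(P)-s["pose"][:3,3])@s["pose"][:3,:3]; q=c[:,:2]/c[:,2:]
    q=q*(1+s["k1"]*(q**2).sum(1,keepdims=True)); return q*[s["fx"],s["fy"]]+[s["cx"],s["cy"]]
E
python3 - <<'E'
from h import *
s=snapshot("top"); im=s["image"]
c=im[195:315,105:455][:,:,::-1]; c=cv2.resize(c,None,fx=2.28,fy=2.28,interpolation=cv2.INTER_CUBIC)
cv2.imwrite("pics/c1.png",c)
hsv=cv2.cvtColor(im,cv2.COLOR_RGB2HSV)
for p in [(364,265),(404,245),(425,225),(355,225),(410,290),(390,225),(150,263),(130,245),(290,290),(425,213)]: print(p,im[p[1],p[0]],hsv[p[1],p[0]])
print(ray(s,[(241,216),(336,211),(342,301),(245,307)],.01))
E
```

```text
(364, 265) [211 160  97] [ 17 138 211]
(404, 245) [214 160  96] [ 16 141 214]
(425, 225) [177 132  79] [ 16 141 177]
(355, 225) [133  91  62] [ 12 136 133]
(410, 290) [172 103  54] [ 12 175 172]
(390, 225) [134  91  63] [ 12 135 134]
(150, 263) [212 160  96] [ 17 140 212]
(130, 245) [159 106  59] [ 14 160 159]
(290, 290) [123 121 114] [ 23  19 123]
(425, 213) [128  87  60] [ 12 135 128]
[[ 0.60671166  0.12024388]
 [ 0.62344266 -0.15941121]
 [ 0.35921019 -0.17738551]
 [ 0.34085875  0.10453145]]
```

View pics/c1.png

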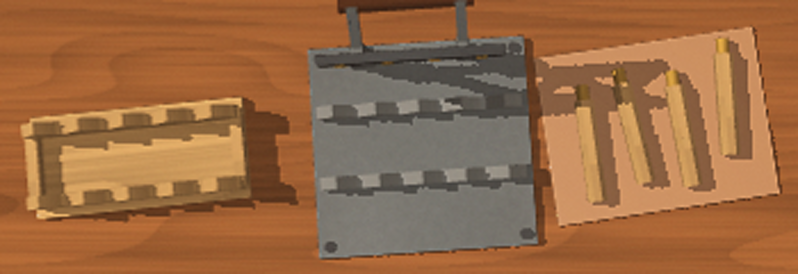

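Crop: the four choices confirmed (brass ends up, at crop (582,90), (620,75), (672,75), (722,45)). I'll now enlarge rack and press for the notches and measure by masks.

```bash
python3 - <<'E'
from h import *
s=snapshot("top"); im=s["image"]
a=cv2.resize(im[230:300,110:220],None,fx=5,fy=5,interpolation=cv2.INTER_CUBIC)
b=cv2.resize(im[205:315,235:347],None,fx=5,fy=5,interpolation=cv2.INTER_CUBIC)[:, :]
W=np.zeros((350+0,0,3),np.uint8)
can=np.zeros((560,800,3),np.uint8)
b=cv2.resize(b,(400,393)); a=cv2.resize(a,(400,255))
# side by side
can=np.zeros((393,800,3),np.uint8); can[:255,:400]=a; can[:,400:]=b
cv2.imwrite("pics/c2.png",can[:,:,::-1])
hsv=cv2.cvtColor(im,cv2.COLOR_RGB2HSV); r,g,bb=[im[:,:,i].astype(float) for i in range(3)]
# handles: yellower than leather (g/r high, b/g low)
print("ratios",[(round(g[y,x]/r[y,x],3),round(bb[y,x]/g[y,x],3)) for x,y in [(364,265),(404,245),(425,225),(355,225),(390,225),(410,275)]])
m=((g/r>.715)&(bb/g<.65)).astype(np.uint8); m[:200]=0;m[310:]=0;m[:,:345]=0;m[:,445:]=0
n,l,st,ce=cv2.connectedComponentsWithStats(m)
for i in range(1,n):
    if st[i,4]>60:
        ys,xs=np.where(l==i); (c,wh,an)=cv2.minAreaRect(np.c_[xs,ys].astype(np.float32))
        box=cv2.boxPoints((c,wh,an)); P=ray(s,box,.02); w=ray(s,c,.02)[0]
        e=P[1]-P[0],P[2]-P[1]; e=max(e,key=np.linalg.norm); e=e*np.sign(e[0])
        print("haft",st[i,4],np.round(c,1),np.round(w*1000),"len",np.round(np.linalg.norm(e)*1000),"yaw deg",np.round(np.degrees(np.arctan2(e[1],e[0])),1))
# press plate
m=((hsv[:,:,1]<50)&(hsv[:,:,2]>40)).astype(np.uint8); m[:212]=0;m[310:]=0;m[:,:235]=0;m[:,347:]=0
k=max(cv2.findContours(m,0,2)[0],key=cv2.contourArea); ap=cv2.approxPolyDP(k,6,True)[:,0]; box=cv2.boxPoints(cv2.minAreaRect(k))
print("plate",ap.tolist(),np.round(box,1).tolist(),np.round(ray(s,box,.01)*1000).tolist())
E
```

```text
ratios [(np.float64(0.763), np.float64(0.596)), (np.float64(0.752), np.float64(0.609)), (np.float64(0.74), np.float64(0.595)), (np.float64(0.687), np.float64(0.685)), (np.float64(0.684), np.float64(0.67)), (np.float64(0.739), np.float64(0.6))]
haft 404 [422.9 237. ] [ 547. -414.] len 148.0 yaw deg 3.2
haft 400 [403.6 251. ] [ 506. -357.] len 149.0 yaw deg 10.3
haft 366 [382.4 252.8] [ 500. -295.] len 131.0 yaw deg 13.8
haft 382 [363.  257.7] [ 485. -238.] len 150.0 yaw deg 8.5
plate [[240, 217], [245, 307], [340, 301], [334, 212]] [[238.8000030517578, 213.3000030517578], [333.8999938964844, 207.0], [340.20001220703125, 301.5], [245.10000610351562, 307.79998779296875]] [[615.0, 127.0], [635.0, -153.0], [358.0, -172.0], [339.0, 104.0]]
```

View pics/c2.png

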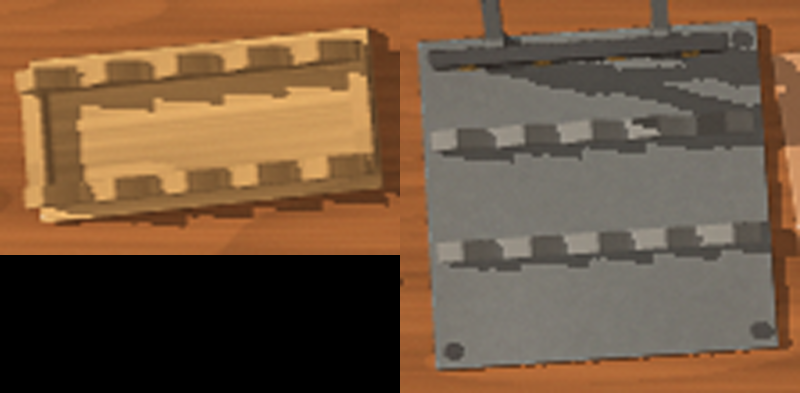

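Rack dark facets (crop upper row (55,76)…(339,49), lower (137,187)…(350,166)) and press dark facets (479,139)…(740,121), (482,250)…(751,236) give the notch frames.

```bash
python3 - <<'E'
from h import *
s=snapshot("top"); ys=[94.5,40.5,-13.5,-67.5,-121.5]
def fit(px,o,sc,z,name):
    px=np.array(px,float); L=[(45,y) for y in ys]+[(-45,y) for y in (ys if len(px)==10 else ys[1:])]
    W=ray(s,px[:,:2]/sc+o,z)*1000; L=np.array(L)
    A=np.array([[a,-b] for a,b in L]); 
    lc,wc=L.mean(0),W.mean(0); U=((L-lc).T@(W-wc)); th=np.arctan2(U[0,1]-U[1,0],U[0,0]+U[1,1])
    R=np.array([[np.cos(th),-np.sin(th)],[np.sin(th),np.cos(th)]]); t=wc-R@lc
    print(name,"origin",t.round(1),"yaw deg",np.degrees(th).round(2),"res",np.abs(W-(L@R.T+t)).max(0).round(1))
    for y in (-81,-27,27,81): print(y,(R@[0,y]+t).round(1))
    return R,t
fit([(55.5,76),(131,70),(202,63.5),(271,56),(339,49),(137,187),(208,181),(279,173),(350,166)],[110-.5,230-.5],400/110,.0595,"rack")
R,t=fit(np.array([(479,139),(542.5,134.5),(611,130),(675,125),(740,121),(482,250),(548,245),(617,242),(685,238),(751,236)])-[400,0],[235-.5,205-.5],400/112,.0345,"press")
print("plate corners",((ray(s,[(240,217),(245,307),(340,301),(334,212)],.01)*1000-t)@R).round(0).tolist())
hs=(snapshot("side"),); im=hs[0]
print("handle",(R@[147,0]+t).round(0))
u=proj(s,[[*(R@[147,yy]+t)/1000,.219] for yy in(-75,75)]); print(u.round(0))
E
```

```text
rack origin [465.1 335.5] yaw deg 5.78 res [1.2 2.8]
-81 [473.2 254.9]
-27 [467.8 308.6]
27 [462.4 362.4]
81 [456.9 416.1]
press origin [486.2 -24.3] yaw deg 3.85 res [2.1 2.5]
-81 [ 491.6 -105.1]
-27 [488.  -51.2]
27 [484.4   2.6]
81 [480.7  56.5]
plate corners [[127.0, 139.0], [-136.0, 138.0], [-137.0, -138.0], [125.0, -138.0]]
handle [633. -14.]
[[313. 194.]
 [253. 197.]]
```

```bash
cat >> h.py <<'E'
def plan(wps):
    """Chain of world waypoints (x,y,z mm,yaw deg) -> tool-frame shift mm and turn deg for one call each."""
    from scipy.spatial.transform import Rotation as Ro
    S=telemetry.sense(); p=S["tcp_pos"]*1000; R=Ro.from_quat(S["tool_rot"])
    print("t",round(S["t"],2),"at",p.round(1),"gap mm",round(S["finger_gap"]*85,1))
    for w in wps:
        T=Ro.from_euler("z",w[3],degrees=True)*Ro.from_quat([1,0,0,0])
        d=R.inv().apply(np.array(w[:3])-p); v=(R.inv()*T).as_rotvec(degrees=True)
        d=d.round(0); v=v.round(1); print(w,"->",*d.astype(int),*v)
        p=p+R.apply(d); R=R*Ro.from_rotvec(v,degrees=True)
E
python3 - <<'E'
from h import *
plan([(320,-420,180,11),(485,-238,120,8.5),(485,-238,7,8.5)])
E
```

```text
t 0.3 at [ 147.8 -607.   231. ] gap mm 85.0
(320, -420, 180, 11) -> 212 -141 51 -0.0 -0.0 2.7
(485, -238, 120, 8.5) -> 196 -147 60 -0.0 -0.0 2.5
(485, -238, 7, 8.5) -> 0 0 113 -0.0 -0.0 -0.0
```

move_arm:
  commands: "60 -40 15 0 0 1 0.05; 110 -75 30 0 0 2 0.05; 160 -110 40 0 0 2.7 0.05; 212 -141 51 0 0 2.7 0.05; 212 -141 51 0 0 2.7 0.05"
  grip_force: 50

```text
t: 0.92
tcp_pos: [0.3221, -0.416, 0.1795]
tool_rot: [0.995, 0.098, -0.0, -0.002]
force: [-0.1, -0.6, 0.1]
finger_gap: 0.525
gripper_force: 0.0
```

move_arm:
  commands: "50 -37 15 0 0 1 0.05; 100 -74 30 0 0 2 0.05; 150 -111 45 0 0 2.5 0.05; 196 -147 60 0 0 2.5 0.05; 196 -147 60 0 0 2.5 0.05"

```text
t: 1.55
tcp_pos: [0.4865, -0.2358, 0.1194]
tool_rot: [0.997, 0.077, -0.0, -0.001]
force: [-0.4, -0.5, 0.0]
finger_gap: 0.526
gripper_force: 0.0
```

```bash
python3 - <<'E'
from h import *
plan([(485,-238,7,8.5)])
s=snapshot("top"); im=s["image"]; cv2.imwrite("pics/t2.png",cv2.resize(im[180:330,230:460],None,fx=3,fy=3)[:,:,::-1])
s=snapshot("side"); im=s["image"]; cv2.imwrite("pics/s2.png",cv2.resize(im[180:320,250:420],None,fx=4,fy=4)[:,:,::-1])
a=cv2.imread("pics/t2.png");b=cv2.imread("pics/s2.png"); a=cv2.resize(a,(440,287));b=cv2.resize(b,(360,296))
c=np.zeros((296,800,3),np.uint8); c[:287,:440]=a; c[:,440:]=b; cv2.imwrite("pics/ts2.png",c)
E
```

```text
t 1.55 at [ 486.5 -235.8  119.4] gap mm 44.7
(485, -238, 7, 8.5) -> -2 2 112 -0.1 0.0 0.3
```

View pics/ts2.png

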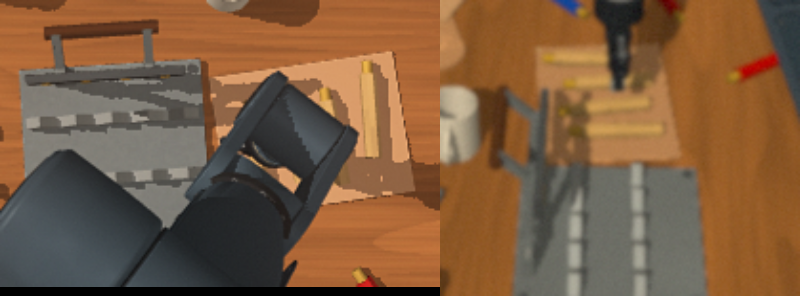

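The gripper tip (617,85) stands above the nearest handle (615,130); descending.

move_arm:
  commands: "-2 2 40 0 0 0.3 0.05; -2 2 75 0 0 0.3 0.05; -2 2 95 0 0 0.3 0.05; -2 2 107 0 0 0.3 0.05; -2 2 112 0 0 0.3 0.05"

```text
t: 2.28
tcp_pos: [0.4829, -0.2422, 0.0082]
tool_rot: [0.998, 0.07, 0.0, 0.0]
force: [-0.1, -0.0, -0.4]
finger_gap: 0.527
gripper_force: 0.0
```

move_arm:
  commands: "0 0 0 0 0 0 0.05; 0 0 0 0 0 0 -0.8; 0 0 0 0 0 0 -0.8; 0 0 0 0 0 0 -0.8; 0 0 0 0 0 0 -0.8"

```text
t: 2.9
tcp_pos: [0.4837, -0.241, 0.0093]
tool_rot: [0.997, 0.071, 0.001, 0.001]
force: [-1.7, 0.1, 6.8]
finger_gap: 0.264
gripper_force: 49.9
```

```bash
python3 - <<'E'
from h import *
S=telemetry.sense(); print(S["gripper_force"],S["force"])
plan([(486,-235,130,8.5),(483,-90,130,3.85),(481,56.5,130,3.85),(481,56.5,29,3.85)])
s=snapshot("side"); im=s["image"]; cv2.imwrite("pics/s3.png",cv2.resize(im[180:320,250:420],None,fx=4,fy=4)[:,:,::-1])
E
```

```text
49.947547861374915 [-1.72346036  0.07706877  6.83717205]
t 2.9 at [ 483.7 -241.     9.3] gap mm 22.4
(486, -235, 130, 8.5) -> 3 -5 -121 0.1 -0.1 -0.3
(483, -90, 130, 3.85) -> 19 -144 0 -0.0 0.0 4.7
(481, 56.5, 130, 3.85) -> 7 -147 0 -0.0 0.0 -0.0
(481, 56.5, 29, 3.85) -> 0 0 101 -0.0 0.0 -0.0
```

View pics/s3.png

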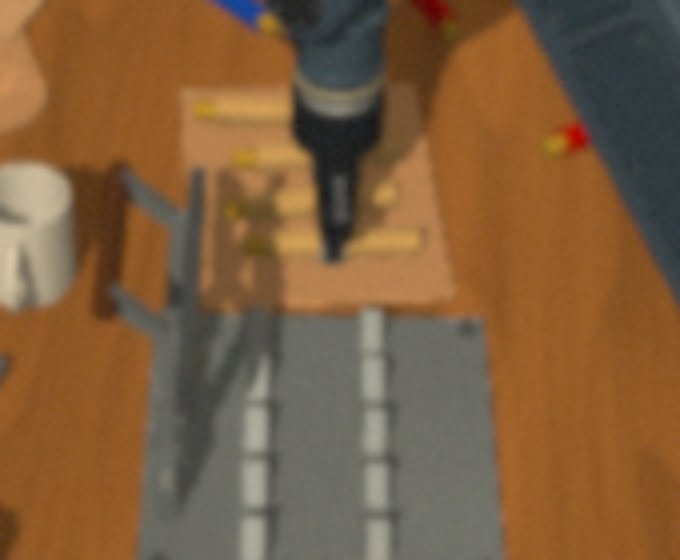

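move_arm:
  commands: "0 0 -25 0 0 0 -0.8; 0 0 -60 0 0 0 -0.8; 0 0 -95 0 0 0 -0.8; 0 0 -121 0 0 0 -0.8; 0 0 -121 0 0 0 -0.8"

```text
t: 3.58
tcp_pos: [0.4844, -0.2414, 0.1312]
tool_rot: [0.997, 0.072, 0.002, 0.002]
force: [-0.8, -0.1, -1.4]
finger_gap: 0.266
gripper_force: 49.2
```

move_arm:
  commands: "4 -30 0 0 0 2 -0.8; 10 -70 0 0 0 4 -0.8; 15 -110 0 0 0 4.7 -0.8; 19 -144 0 0 0 4.7 -0.8; 19 -144 0 0 0 4.7 -0.8"

```text
t: 4.2
tcp_pos: [0.4797, -0.0927, 0.1279]
tool_rot: [0.999, 0.032, -0.002, -0.001]
force: [-0.1, 0.0, -1.1]
finger_gap: 0.263
gripper_force: 49.3
```

move_arm:
  commands: "2 -40 0 0 0 0 -0.8; 4 -80 0 0 0 0 -0.8; 6 -120 0 0 0 0 -0.8; 7 -147 0 0 0 0 -0.8; 7 -147 0 0 0 0 -0.8"

```text
t: 4.82
tcp_pos: [0.4793, 0.0524, 0.1285]
tool_rot: [0.999, 0.032, -0.001, 0.0]
force: [1.7, -0.6, -0.8]
finger_gap: 0.265
gripper_force: 49.4
```

```bash
python3 - <<'E'
from h import *
print(telemetry.sense()["gripper_force"])
plan([(481,56.5,31.5,3.85)])
s=snapshot("side"); im=s["image"]; cv2.imwrite("pics/s4.png",cv2.resize(im[150:350,220:420],None,fx=3,fy=3)[:,:,::-1])
E
```

```text
49.351863604970276
t 4.83 at [479.3  52.4 128.5] gap mm 22.6
(481, 56.5, 31.5, 3.85) -> 2 -4 97 0.0 0.1 -0.2
```

View pics/s4.png

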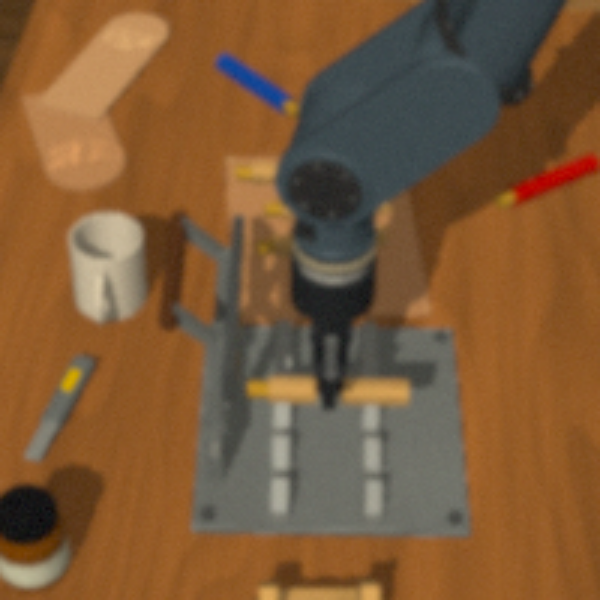

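move_arm:
  commands: "1 -2 20 0 0 0 -0.8; 1 -2 40 0 0 0 -0.8; 1 -2 55 0 0 0 -0.8; 1 -2 60 0 0 0 -0.8; 1 -2 60 0 0 0 -0.8"

```text
t: 5.5
tcp_pos: [0.4805, 0.0533, 0.069]
tool_rot: [1.0, 0.03, -0.0, -0.0]
force: [0.2, -0.4, -0.1]
finger_gap: 0.267
gripper_force: 49.4
```

move_arm:
  commands: "0 0 0 0 0 0 -0.8; 0 0 0 0 0 0 -0.8; 0 0 0 0 0 0 -0.8; 0 0 0 0 0 0 -0.8; 0 0 0 0 0 0 -0.8"

```text
t: 6.12
tcp_pos: [0.4805, 0.0538, 0.0694]
tool_rot: [1.0, 0.03, 0.0, 0.0]
force: [0.7, 0.4, -1.0]
finger_gap: 0.263
gripper_force: 49.4
```

```bash
python3 - <<'E'
from h import *
plan([(481,56.5,31.5,3.85),(481,56.5,130,3.85)])
E
```

```text
t 6.12 at [480.5  53.8  69.4] gap mm 22.4
(481, 56.5, 31.5, 3.85) -> 1 -3 38 0.0 -0.0 -0.4
(481, 56.5, 130, 3.85) -> 0 0 -99 0.0 -0.0 0.0
```

move_arm:
  commands: "1 -3 15 0 0 -0.4 -0.8; 1 -3 26 0 0 -0.4 -0.8; 1 -3 34 0 0 -0.4 -0.8; 1 -3 38 0 0 -0.4 -0.8; 1 -3 38 0 0 -0.4 -0.8"

```text
t: 6.75
tcp_pos: [0.4806, 0.0574, 0.0316]
tool_rot: [0.999, 0.034, -0.001, -0.0]
force: [-1.6, 3.5, 5.5]
finger_gap: 0.267
gripper_force: 50.1
```

move_arm:
  commands: "0 0 0 0 0 0 -0.8; 0 0 0 0 0 0 -0.3; 0 0 0 0 0 0 0; 0 0 0 0 0 0 0.05; 0 0 0 0 0 0 0.05"

```text
t: 7.38
tcp_pos: [0.4814, 0.0567, 0.0312]
tool_rot: [0.999, 0.034, 0.0, 0.0]
force: [0.5, 0.2, -0.1]
finger_gap: 0.529
gripper_force: 0.0
```

move_arm:
  commands: "0 0 -20 0 0 0 0.05; 0 0 -60 0 0 0 0.05; 0 0 -99 0 0 0 0.05; 0 60 -99 0 0 0 0.05; 0 120 -99 0 0 0 0.05"

```text
t: 8.0
tcp_pos: [0.49, -0.0637, 0.1312]
tool_rot: [0.999, 0.035, 0.001, 0.0]
force: [0.2, -0.3, -0.3]
finger_gap: 0.527
gripper_force: 0.0
```

```bash
cat >> h.py <<'E'
def hafts(s,x0,x1,y0,y1,z):
    im=s["image"]; r,g,bb=[im[:,:,i].astype(float)+1e-3 for i in range(3)]
    m=((g/r>.715)&(bb/g<.65)&(r>60)).astype(np.uint8); k=np.zeros_like(m); k[y0:y1,x0:x1]=1; m*=k
    n,l,st,ce=cv2.connectedComponentsWithStats(m)
    for i in range(1,n):
        if st[i,4]>60:
            ys,xs=np.where(l==i); c,wh,an=cv2.minAreaRect(np.c_[xs,ys].astype(np.float32))
            P=ray(s,cv2.boxPoints((c,wh,an)),z); e=max(P[1]-P[0],P[2]-P[1],key=np.linalg.norm); e=e*np.sign(e[0])
            print(st[i,4],np.round(c,1),np.round(ray(s,c,z)[0]*1000),"len",round(np.linalg.norm(e)*1000),"yaw",np.degrees(np.arctan2(e[1],e[0])).round(1))
E
python3 - <<'E'
from h import *
plan([(490,-150,130,8),(505,-294,130,13.8),(505,-294,9,13.8)])
t=snapshot("top"); s=snapshot("side")
hafts(t,345,445,200,310,.02); print("side");hafts(s,290,370,195,260,.02); print("press"); hafts(t,242,340,225,290,.04);hafts(s,290,370,260,330,.04)
im=s["image"]; cv2.imwrite("pics/s5.png",cv2.resize(im[150:350,220:420],None,fx=3,fy=3)[:,:,::-1])
E
```

```text
t 8.0 at [490.  -63.7 131.2] gap mm 44.8
(490, -150, 130, 8) -> -6 86 1 0.1 -0.1 -4.0
(505, -294, 130, 13.8) -> -5 145 0 -0.0 -0.0 -5.8
(505, -294, 9, 13.8) -> 0 0 121 -0.0 -0.0 0.0
420 [423.  236.6] [ 548. -414.] len 151 yaw 3.6
389 [403.7 250.5] [ 507. -357.] len 150 yaw 10.8
363 [382.2 252.2] [ 502. -294.] len 133 yaw 13.8
side
136 [307.2 207.1] [ 588. -405.] len 69 yaw -5.7
211 [343.  220.7] [ 455. -342.] len 141 yaw -89.4
72 [312.3 219.9] [ 563. -336.] len 48 yaw -80.0
140 [313.5 231. ] [ 553. -277.] len 59 yaw 5.6
press
177 [260.  246.5] [515.  60.] len 83 yaw 0.7
388 [327.5 304. ] [482.  61.] len 150 yaw 5.3
```

View pics/s5.png

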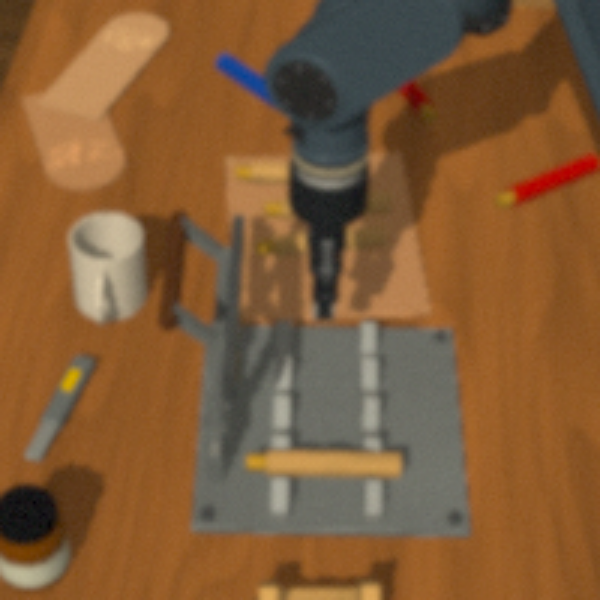

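The first handle lies seated (side view 245–403, 463; about centred at world (482,61)). Next: second handle.

move_arm:
  commands: "-3 40 1 0 0 -2 0.05; -6 86 1 0 0 -4 0.05; -6 86 1 0 0 -4 0.05; -6 86 1 0 0 -4 0.05; -6 86 1 0 0 -4 0.05"

```text
t: 8.72
tcp_pos: [0.4887, -0.1475, 0.1291]
tool_rot: [0.998, 0.069, -0.001, -0.001]
force: [0.6, -0.1, 0.1]
finger_gap: 0.528
gripper_force: 0.0
```

move_arm:
  commands: "-2 50 0 0 0 -3 0.05; -2 100 0 0 0 -5.8 0.05; -2 144 0 0 0 -5.8 0.05; -2 144 60 0 0 -5.8 0.05; -2 144 60 0 0 -5.8 0.05"

```text
t: 9.35
tcp_pos: [0.5034, -0.2882, 0.0645]
tool_rot: [0.993, 0.119, -0.005, -0.005]
force: [-1.0, 1.1, -0.4]
finger_gap: 0.524
gripper_force: 0.0
```

move_arm:
  commands: "0 0 0 0 0 0 0.05; 0 0 0 0 0 0 0.05; 0 0 0 0 0 0 0.05; 0 0 0 0 0 0 0.05; 0 0 0 0 0 0 0.05"

```text
t: 9.98
tcp_pos: [0.5072, -0.2922, 0.0699]
tool_rot: [0.993, 0.119, 0.0, 0.0]
force: [0.0, -0.2, 0.3]
finger_gap: 0.521
gripper_force: 0.0
```

```bash
python3 - <<'E'
from h import *
plan([(508,-293,9,13.8)])
s=snapshot("side")
for y0,y1 in ((195,212),(213,226),(226,240)): hafts(s,290,370,y0,y1,.017)
E
```

```text
t 9.97 at [ 507.2 -292.2   69.9] gap mm 44.3
(508, -293, 9, 13.8) -> 1 1 61 0.0 -0.0 -0.1
193 [310. 207.] [ 578. -411.] len 96 yaw 5.6
153 [342. 218.] [ 459. -360.] len 65 yaw 5.7
149 [319.6 218.8] [ 538. -347.] len 95 yaw -6.2
361 [326.3 230.5] [ 510. -288.] len 170 yaw 14.2
```

move_arm:
  commands: "1 1 25 0 0 0 0.05; 1 1 43 0 0 0 0.05; 1 1 55 0 0 0 0.05; 1 1 61 0 0 0 0.05; 1 1 61 0 0 0 0.05"

```text
t: 10.65
tcp_pos: [0.5081, -0.2927, 0.0079]
tool_rot: [0.993, 0.119, -0.0, -0.0]
force: [0.1, -0.6, 0.3]
finger_gap: 0.526
gripper_force: 0.0
```

move_arm:
  commands: "0 0 0 0 0 0 -0.8; 0 0 0 0 0 0 -0.8; 0 0 0 0 0 0 -0.8; 0 0 0 0 0 0 -0.8; 0 0 0 0 0 0 -0.8"

```text
t: 11.28
tcp_pos: [0.5087, -0.2932, 0.009]
tool_rot: [0.993, 0.119, 0.001, 0.001]
force: [-0.1, 0.2, 6.0]
finger_gap: 0.264
gripper_force: 50.7
```

move_arm:
  commands: "0 0 -25 0 0 0 -0.8; 0 0 -60 0 0 0 -0.8; 0 0 -95 0 0 0 -0.8; 0 0 -120 0 0 0 -0.8; 0 0 -120 0 0 0 -0.8"

```text
t: 11.9
tcp_pos: [0.5091, -0.2935, 0.1298]
tool_rot: [0.993, 0.119, 0.001, 0.001]
force: [-0.3, 0.2, -1.0]
finger_gap: 0.261
gripper_force: 50.0
```

```bash
python3 - <<'E'
from h import *
print(telemetry.sense()["gripper_force"])
plan([(492,-145,130,6),(484.5,3,130,3.85),(484.5,3,31.5,3.85),(484.5,3,130,3.85)])
E
```

```text
49.951268853619695
t 11.9 at [ 509.1 -293.5  129.8] gap mm 22.2
(492, -145, 130, 6) -> 19 -148 -1 0.2 -0.1 7.7
(484.5, 3, 130, 3.85) -> 7 -148 0 -0.0 -0.0 2.1
(484.5, 3, 31.5, 3.85) -> 0 0 99 -0.0 -0.0 0.0
(484.5, 3, 130, 3.85) -> 0 0 -99 -0.0 -0.0 0.0
```

move_arm:
  commands: "4 -30 0 0 0 2 -0.8; 9 -70 0 0 0 4 -0.8; 14 -110 0 0 0 6 -0.8; 19 -148 0 0 0 7.7 -0.8; 19 -148 0 0 0 7.7 -0.8"

```text
t: 12.52
tcp_pos: [0.4892, -0.141, 0.1265]
tool_rot: [0.999, 0.054, -0.003, -0.002]
force: [0.5, -0.0, -0.3]
finger_gap: 0.263
gripper_force: 50.0
```

move_arm:
  commands: "2 -40 0 0 0 1 -0.8; 4 -80 0 0 0 2 -0.8; 6 -120 0 0 0 2.1 -0.8; 7 -148 0 0 0 2.1 -0.8; 7 -148 20 0 0 2.1 -0.8"

```text
t: 13.15
tcp_pos: [0.4838, 0.0044, 0.1081]
tool_rot: [0.999, 0.035, 0.001, 0.0]
force: [0.2, -0.4, -0.6]
finger_gap: 0.261
gripper_force: 50.0
```

move_arm:
  commands: "0 0 20 0 0 0 -0.8; 0 0 40 0 0 0 -0.8; 0 0 40 0 0 0 -0.8; 0 0 40 0 0 0 -0.8; 0 0 40 0 0 0 -0.8"

```text
t: 13.78
tcp_pos: [0.4838, 0.0031, 0.0689]
tool_rot: [0.999, 0.034, 0.001, 0.0]
force: [-0.1, -0.5, -0.6]
finger_gap: 0.264
gripper_force: 50.0
```

```bash
python3 - <<'E'
from h import *
print(telemetry.sense()["gripper_force"])
plan([(484.5,3,31.5,3.85)])
s=snapshot("side")
hafts(s,280,380,250,330,.075)
E
```

```text
49.967729612253606
t 13.78 at [483.8   3.1  68.9] gap mm 22.5
(484.5, 3, 31.5, 3.85) -> 1 0 37 0.0 -0.1 0.0
143 [314.  280.5] [527.   4.] len 66 yaw 5.4
162 [343.5 281.5] [440.   0.] len 63 yaw 5.4
389 [327.5 304. ] [481.  91.] len 146 yaw 5.3
```

move_arm:
  commands: "1 0 15 0 0 0 -0.8; 1 0 26 0 0 0 -0.8; 1 0 34 0 0 0 -0.8; 1 0 37 0 0 0 -0.8; 1 0 37 0 0 0 -0.8"

```text
t: 14.45
tcp_pos: [0.4835, 0.0039, 0.0311]
tool_rot: [0.999, 0.034, -0.001, -0.0]
force: [-0.8, 1.0, -0.8]
finger_gap: 0.268
gripper_force: 50.0
```

move_arm:
  commands: "0 0 0 0 0 0 -0.8; 0 0 0 0 0 0 -0.3; 0 0 0 0 0 0 0; 0 0 0 0 0 0 0.05; 0 0 0 0 0 0 0.05"

```text
t: 15.08
tcp_pos: [0.4844, 0.0034, 0.0314]
tool_rot: [0.999, 0.034, 0.0, 0.0]
force: [-0.1, 0.4, -0.0]
finger_gap: 0.52
gripper_force: 0.0
```

move_arm:
  commands: "0 0 -20 0 0 0 0.05; 0 0 -60 0 0 0 0.05; 0 0 -99 0 0 0 0.05; 0 60 -99 0 0 0 0.05; 0 120 -99 0 0 0 0.05"

```text
t: 15.7
tcp_pos: [0.493, -0.1171, 0.1313]
tool_rot: [0.999, 0.035, 0.001, 0.001]
force: [1.6, -0.0, -0.6]
finger_gap: 0.525
gripper_force: 0.0
```

move_arm:
  commands: "0 50 0 0 0 -1 0.05; 0 100 0 0 0 -2 0.05; 0 110 0 0 0 -2 0.05; 0 110 0 0 0 -2 0.05; 0 110 0 0 0 -2 0.05"

```text
t: 16.32
tcp_pos: [0.4991, -0.2242, 0.13]
tool_rot: [0.999, 0.052, -0.001, -0.001]
force: [0.1, -0.2, -0.4]
finger_gap: 0.524
gripper_force: 0.0
```

```bash
python3 - <<'E'
from h import *
plan([(507,-357,70,10.6),(507,-357,9,10.6)])
t=snapshot("top"); s=snapshot("side")
hafts(t,345,445,200,310,.02); print("side")
for y0,y1 in ((195,212),(213,226),(226,240)): hafts(s,290,370,y0,y1,.017)
print("press"); hafts(t,242,340,225,290,.04);hafts(s,290,370,260,295,.04);hafts(s,290,370,295,330,.04)
E
```

```text
t 16.32 at [ 499.1 -224.2  130. ] gap mm 44.5
(507, -357, 70, 10.6) -> -6 133 60 -0.1 0.1 -4.7
(507, -357, 9, 10.6) -> 0 0 61 0.0 -0.0 0.0
416 [422.9 236.6] [ 548. -414.] len 151 yaw 3.6
148 [406.5 265.5] [ 463. -365.] len 64 yaw 9.0
side
216 [310.5 207. ] [ 576. -411.] len 107 yaw 5.7
142 [315.  218.5] [ 554. -348.] len 72 yaw 5.6
160 [341.5 217.5] [ 461. -363.] len 68 yaw 5.7
press
369 [279.7 256.1] [488.   4.] len 145 yaw 4.0
254 [260.3 249.5] [506.  59.] len 102 yaw 3.4
367 [328. 290.] [485.   7.] len 151 yaw 5.4
387 [327.5 304. ] [482.  61.] len 150 yaw 5.3
```

Both seated; third handle unmoved (554+36 … 461−34, centre about 508).

move_arm:
  commands: "-2 45 10 0 0 -2 0.05; -4 90 25 0 0 -4.7 0.05; -6 133 45 0 0 -4.7 0.05; -6 133 60 0 0 -4.7 0.05; -6 133 60 0 0 -4.7 0.05"

```text
t: 17.05
tcp_pos: [0.5063, -0.3564, 0.0687]
tool_rot: [0.996, 0.093, -0.002, -0.002]
force: [0.3, 0.8, -0.2]
finger_gap: 0.522
gripper_force: 0.0
```

move_arm:
  commands: "0 0 0 0 0 0 0.05; 0 0 0 0 0 0 0.05; 0 0 10 0 0 0 0.05; 0 0 20 0 0 0 0.05; 0 0 20 0 0 0 0.05"

```text
t: 17.68
tcp_pos: [0.5067, -0.3581, 0.049]
tool_rot: [0.996, 0.092, -0.001, -0.001]
force: [-0.7, -0.7, -0.1]
finger_gap: 0.526
gripper_force: 0.0
```

```bash
python3 - <<'E'
from h import *
plan([(507,-357,9,10.6)])
s=snapshot("side"); hafts(s,290,370,213,226,.017)
E
```

```text
t 17.68 at [ 506.7 -358.1   49. ] gap mm 44.7
(507, -357, 9, 10.6) -> 1 -1 40 -0.1 0.1 -0.0
352 [328.5 218.2] [ 507. -354.] len 163 yaw 10.4
```

move_arm:
  commands: "1 -1 15 0 0 0 0.05; 1 -1 28 0 0 0 0.05; 1 -1 36 0 0 0 0.05; 1 -1 40 0 0 0 0.05; 1 -1 40 0 0 0 0.05"

```text
t: 18.35
tcp_pos: [0.5081, -0.3576, 0.0099]
tool_rot: [0.996, 0.092, -0.0, -0.0]
force: [0.4, 0.0, 0.1]
finger_gap: 0.522
gripper_force: 0.0
```

move_arm:
  commands: "0 0 0 0 0 0 -0.8; 0 0 0 0 0 0 -0.8; 0 0 0 0 0 0 -0.8; 0 0 0 0 0 0 -0.8; 0 0 0 0 0 0 -0.8"

```text
t: 18.98
tcp_pos: [0.5086, -0.3581, 0.0109]
tool_rot: [0.996, 0.092, 0.0, 0.0]
force: [0.3, -0.6, 4.9]
finger_gap: 0.258
gripper_force: 50.9
```

move_arm:
  commands: "0 0 -25 0 0 0 -0.8; 0 0 -60 0 0 0 -0.8; 0 0 -95 0 0 0 -0.8; 0 0 -120 0 0 0 -0.8; 0 0 -120 0 0 0 -0.8"

```text
t: 19.6
tcp_pos: [0.509, -0.3585, 0.1318]
tool_rot: [0.996, 0.092, 0.001, 0.001]
force: [0.4, -0.4, -1.1]
finger_gap: 0.264
gripper_force: 50.2
```

```bash
python3 - <<'E'
from h import *
print(telemetry.sense()["gripper_force"])
plan([(495,-200,130,6),(488,-51,130,3.85)])
E
```

```text
50.16554689966142
t 19.6 at [ 509.  -358.5  131.8] gap mm 22.5
(495, -200, 130, 6) -> 15 -158 1 0.2 -0.1 4.6
(488, -51, 130, 3.85) -> 9 -149 0 -0.0 -0.0 2.1
```

move_arm:
  commands: "3 -30 0 0 0 1 -0.8; 7 -70 0 0 0 2 -0.8; 11 -115 0 0 0 3 -0.8; 15 -158 0 0 0 4.6 -0.8; 15 -158 0 0 0 4.6 -0.8"

```text
t: 20.23
tcp_pos: [0.4914, -0.1954, 0.1283]
tool_rot: [0.999, 0.054, -0.003, -0.002]
force: [0.2, -1.0, -1.8]
finger_gap: 0.263
gripper_force: 50.2
```

move_arm:
  commands: "2 -40 0 0 0 1 -0.8; 4 -80 0 0 0 2 -0.8; 6 -120 0 0 0 2.1 -0.8; 9 -149 0 0 0 2.1 -0.8; 9 -149 20 0 0 2.1 -0.8"

```text
t: 20.85
tcp_pos: [0.4881, -0.0496, 0.1101]
tool_rot: [0.999, 0.035, 0.001, 0.0]
force: [0.5, -0.2, -1.6]
finger_gap: 0.268
gripper_force: 50.2
```

move_arm:
  commands: "0 0 20 0 0 0 -0.8; 0 0 40 0 0 0 -0.8; 0 0 40 0 0 0 -0.8; 0 0 40 0 0 0 -0.8; 0 0 40 0 0 0 -0.8"

```text
t: 21.48
tcp_pos: [0.488, -0.0509, 0.0708]
tool_rot: [0.999, 0.034, 0.001, 0.0]
force: [-0.6, 0.1, -1.2]
finger_gap: 0.268
gripper_force: 50.2
```

```bash
python3 - <<'E'
from h import *
print(telemetry.sense()["gripper_force"])
plan([(488,-51,33,3.85)])
s=snapshot("side")
hafts(s,280,380,245,330,.075)
E
```

```text
50.1580075873062
t 21.48 at [488.  -50.9  70.8] gap mm 22.8
(488, -51, 33, 3.85) -> 0 0 38 0.0 -0.1 0.0
125 [315.  267.5] [529. -49.] len 55 yaw 5.5
157 [343.  268.5] [444. -53.] len 67 yaw 5.4
367 [328. 290.] [484.  38.] len 147 yaw 5.4
386 [327.5 304. ] [481.  91.] len 146 yaw 5.3
```

move_arm:
  commands: "0 0 15 0 0 0 -0.8; 0 0 26 0 0 0 -0.8; 0 0 34 0 0 0 -0.8; 0 0 38 0 0 0 -0.8; 0 0 38 0 0 0 -0.8"

```text
t: 22.15
tcp_pos: [0.4868, -0.0498, 0.0326]
tool_rot: [0.999, 0.034, -0.001, -0.0]
force: [-1.6, 3.1, 4.4]
finger_gap: 0.263
gripper_force: 50.8
```

move_arm:
  commands: "0 0 0 0 0 0 -0.8; 0 0 0 0 0 0 -0.3; 0 0 0 0 0 0 0; 0 0 0 0 0 0 0.05; 0 0 0 0 0 0 0.05"

```text
t: 22.78
tcp_pos: [0.4874, -0.0506, 0.0322]
tool_rot: [0.999, 0.034, -0.0, -0.0]
force: [-0.4, 0.9, 0.4]
finger_gap: 0.52
gripper_force: 0.0
```

move_arm:
  commands: "0 0 -20 0 0 0 0.05; 0 0 -60 0 0 0 0.05; 0 0 -99 0 0 0 0.05; 0 60 -99 0 0 0 0.05; 0 120 -99 0 0 0 0.05"

```text
t: 23.4
tcp_pos: [0.4961, -0.1711, 0.1323]
tool_rot: [0.999, 0.035, 0.001, 0.001]
force: [1.1, 0.6, -0.1]
finger_gap: 0.526
gripper_force: 0.0
```

move_arm:
  commands: "0 50 0 0 0 0 0.05; 0 100 0 0 0 0 0.05; 0 130 0 0 0 0 0.05; 0 130 0 0 0 0 0.05; 0 130 0 0 0 0 0.05"

```text
t: 24.02
tcp_pos: [0.5036, -0.2987, 0.1309]
tool_rot: [0.999, 0.034, -0.001, -0.001]
force: [0.6, 0.8, 0.3]
finger_gap: 0.527
gripper_force: 0.0
```

```bash
python3 - <<'E'
from h import *
plan([(548,-414,60,3.5)])
t=snapshot("top"); s=snapshot("side")
hafts(t,345,445,200,310,.02); print("side")
hafts(s,290,370,195,212,.017)
print("press"); hafts(t,242,340,225,290,.04);hafts(s,290,370,260,282,.04);hafts(s,290,370,283,296,.04);hafts(s,290,370,297,330,.04)
E
```

```text
t 24.02 at [ 503.6 -298.7  130.9] gap mm 44.8
(548, -414, 60, 3.5) -> 37 118 71 -0.1 0.1 0.4
61 [422.2 218. ] [ 603. -412.] len 41 yaw 17.8
side
298 [319.  206.5] [ 546. -417.] len 162 yaw 5.7
press
213 [279.  246.5] [516.   6.] len 89 yaw 0.5
152 [298.  243.5] [524. -49.] len 72 yaw 0.4
358 [260.6 256.4] [487.  58.] len 141 yaw 3.1
330 [329.5 277.5] [484. -45.] len 152 yaw 5.4
368 [328. 290.] [485.   7.] len 151 yaw 5.4
382 [327.5 304. ] [482.  61.] len 150 yaw 5.3
```

move_arm:
  commands: "10 35 10 0 0 0 0.05; 20 70 25 0 0 0 0.05; 30 105 45 0 0 0 0.05; 37 118 65 0 0 0 0.05; 37 118 71 0 0 0 0.05"

```text
t: 24.75
tcp_pos: [0.549, -0.414, 0.0587]
tool_rot: [0.999, 0.034, -0.001, -0.001]
force: [-0.4, 1.1, -0.5]
finger_gap: 0.524
gripper_force: 0.0
```

move_arm:
  commands: "0 0 0 0 0 0 0.05; 0 0 0 0 0 0 0.05; 0 0 5 0 0 0 0.05; 0 0 10 0 0 0 0.05; 0 0 10 0 0 0 0.05"

```text
t: 25.38
tcp_pos: [0.5488, -0.4148, 0.0498]
tool_rot: [0.999, 0.034, -0.0, -0.0]
force: [0.7, -0.3, 0.2]
finger_gap: 0.523
gripper_force: 0.0
```

```bash
python3 - <<'E'
from h import *
plan([(548,-414,10,3.5)])
s=snapshot("side"); hafts(s,290,370,195,212,.017)
E
```

```text
t 25.38 at [ 548.8 -414.8   49.8] gap mm 44.5
(548, -414, 10, 3.5) -> -1 -1 40 -0.1 0.0 0.4
331 [319.5 206. ] [ 544. -420.] len 159 yaw 5.7
```

move_arm:
  commands: "-1 -1 15 0 0 0 0.05; -1 -1 28 0 0 0 0.05; -1 -1 36 0 0 0 0.05; -1 -1 40 0 0 0 0.05; -1 -1 40 0 0 0 0.05"

```text
t: 26.05
tcp_pos: [0.5481, -0.4142, 0.0099]
tool_rot: [0.999, 0.034, -0.0, -0.0]
force: [0.2, 0.2, -0.3]
finger_gap: 0.527
gripper_force: 0.0
```

move_arm:
  commands: "0 0 0 0 0 0 -0.8; 0 0 0 0 0 0 -0.8; 0 0 0 0 0 0 -0.8; 0 0 0 0 0 0 -0.8; 0 0 0 0 0 0 -0.8"

```text
t: 26.68
tcp_pos: [0.5486, -0.4146, 0.011]
tool_rot: [0.999, 0.034, 0.0, 0.0]
force: [0.1, 0.5, 4.1]
finger_gap: 0.265
gripper_force: 51.6
```

move_arm:
  commands: "0 0 -25 0 0 0 -0.8; 0 0 -60 0 0 0 -0.8; 0 0 -95 0 0 0 -0.8; 0 0 -120 0 0 0 -0.8; 0 0 -120 0 0 0 -0.8"

```text
t: 27.3
tcp_pos: [0.5489, -0.4151, 0.1319]
tool_rot: [0.999, 0.034, 0.001, 0.001]
force: [-0.3, -0.3, -0.4]
finger_gap: 0.263
gripper_force: 50.9
```

```bash
python3 - <<'E'
from h import *
print(telemetry.sense()["gripper_force"])
plan([(520,-260,130,3.85),(491.5,-105,110,3.85)])
E
```

```text
50.92169784475118
t 27.3 at [ 548.9 -415.1  131.9] gap mm 22.3
(520, -260, 130, 3.85) -> -18 -157 1 0.2 -0.1 0.0
(491.5, -105, 110, 3.85) -> -18 -156 21 -0.0 -0.0 0.0
```

move_arm:
  commands: "-4 -30 0 0 0 0 -0.8; -8 -70 0 0 0 0 -0.8; -13 -115 0 0 0 0 -0.8; -18 -157 0 0 0 0 -0.8; -18 -157 0 0 0 0 -0.8"

```text
t: 27.92
tcp_pos: [0.5168, -0.2541, 0.1281]
tool_rot: [0.999, 0.035, -0.003, -0.003]
force: [0.3, 0.2, -1.2]
finger_gap: 0.26
gripper_force: 50.9
```

move_arm:
  commands: "-5 -40 0 0 0 0 -0.8; -10 -80 0 0 0 0 -0.8; -15 -120 0 0 0 0 -0.8; -18 -156 0 0 0 0 -0.8; -18 -156 20 0 0 0 -0.8"

```text
t: 28.55
tcp_pos: [0.4907, -0.1027, 0.11]
tool_rot: [0.999, 0.035, -0.0, -0.0]
force: [1.3, -0.3, -0.8]
finger_gap: 0.262
gripper_force: 50.9
```

move_arm:
  commands: "0 0 20 0 0 0 -0.8; 0 0 40 0 0 0 -0.8; 0 0 40 0 0 0 -0.8; 0 0 40 0 0 0 -0.8; 0 0 40 0 0 0 -0.8"

```text
t: 29.18
tcp_pos: [0.4916, -0.1048, 0.0708]
tool_rot: [0.999, 0.034, 0.001, 0.0]
force: [0.3, 0.8, -0.7]
finger_gap: 0.262
gripper_force: 50.9
```

```bash
python3 - <<'E'
from h import *
print(telemetry.sense()["gripper_force"])
plan([(491.5,-105,33,3.85)])
s=snapshot("side")
hafts(s,280,380,235,330,.075)
E
```

```text
50.887652174569666
t 29.18 at [ 491.6 -104.8   70.8] gap mm 22.3
(491.5, -105, 33, 3.85) -> 0 0 38 0.0 -0.1 0.0
156 [314.  253.8] [ 537. -109.] len 65 yaw 13.0
186 [344.  253.5] [ 444. -119.] len 76 yaw 5.5
333 [329.5 276.9] [483. -15.] len 147 yaw 3.0
364 [328. 290.] [484.  38.] len 147 yaw 5.4
386 [327.5 304. ] [481.  91.] len 146 yaw 5.3
```

move_arm:
  commands: "0 0 15 0 0 0 -0.8; 0 0 26 0 0 0 -0.8; 0 0 34 0 0 0 -0.8; 0 0 38 0 0 0 -0.8; 0 0 38 0 0 0 -0.8"

```text
t: 29.85
tcp_pos: [0.4905, -0.1036, 0.0326]
tool_rot: [0.999, 0.034, -0.001, -0.001]
force: [-1.6, 2.1, 4.9]
finger_gap: 0.26
gripper_force: 51.6
```

move_arm:
  commands: "0 0 0 0 0 0 -0.8; 0 0 0 0 0 0 -0.3; 0 0 0 0 0 0 0; 0 0 0 0 0 0 0.05; 0 0 0 0 0 0 0.05"

```text
t: 30.48
tcp_pos: [0.4911, -0.1045, 0.0322]
tool_rot: [0.999, 0.034, 0.0, 0.0]
force: [0.5, -0.4, -0.2]
finger_gap: 0.527
gripper_force: 0.0
```

move_arm:
  commands: "0 0 -20 0 0 0 0.05; 0 0 -60 0 0 0 0.05; 0 0 -110 0 0 0 0.05; -60 0 -165 0 0 0 0.05; -100 0 -215 0 0 0 0.05"

```text
t: 31.1
tcp_pos: [0.4029, -0.1101, 0.2329]
tool_rot: [0.999, 0.034, -0.0, -0.0]
force: [0.5, -0.5, 0.5]
finger_gap: 0.525
gripper_force: 0.0
```

move_arm:
  commands: "0 0 -20 0 0 -10 0.05; 0 0 -40 0 0 -20 0.05; 0 0 -40 0 0 -30 0.05; 0 0 -40 0 0 -40 0.05; 0 0 -40 0 0 -45 0.05"

```text
t: 31.72
tcp_pos: [0.4041, -0.1102, 0.272]
tool_rot: [0.91, 0.415, -0.0, -0.0]
force: [0.3, 0.4, 0.0]
finger_gap: 0.527
gripper_force: 0.0
```

```bash
python3 - <<'E'
from h import *
plan([(480,-50,290,93.85),(633,-14,270,93.85)])
t=snapshot("top"); s=snapshot("side")
for n,i,a in(("t",t,(180,330,230,460)),("s",s,(180,330,250,420))): cv2.imwrite(f"pics/{n}6.png",cv2.resize(i["image"][a[0]:a[1],a[2]:a[3]],(400,300))[:,:,::-1])
cv2.imwrite("pics/ts6.png",np.hstack([cv2.imread("pics/t6.png"),cv2.imread("pics/s6.png")]))
for y0,y1 in((250,271),(271,283),(283,296),(297,330)):hafts(s,290,370,y0,y1,.04)
hsv=cv2.cvtColor(s["image"],cv2.COLOR_RGB2HSV)
E
```

```text
t 31.73 at [ 404.1 -110.2  272. ] gap mm 44.8
(480, -50, 290, 93.85) -> 95 18 -18 -0.0 0.0 -44.8
(633, -14, 270, 93.85) -> 26 155 20 -0.0 -0.0 0.0
315 [329.5 264.5] [ 487. -101.] len 149 yaw 5.5
334 [329.5 277.5] [484. -45.] len 152 yaw 5.4
366 [328. 290.] [485.   7.] len 151 yaw 5.4
386 [327.5 304. ] [482.  61.] len 150 yaw 5.3
```

View pics/ts6.png

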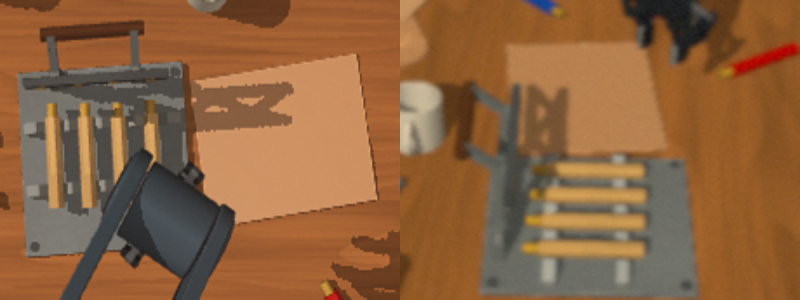

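All four handles lie in the notches (side crop rows 170, 195, 220, 248), ferrules all to +x, bar up. Now the bar's rod: top crop (92,31), side crop (465,120).

```bash
python3 - <<'E'
from h import *
t=snapshot("top"); s=snapshot("side")
def rod(i,a):
    im=i["image"]; hsv=cv2.cvtColor(im,cv2.COLOR_RGB2HSV); y0,y1,x0,x1=a
    r=im[:,:,0].astype(float)+1; g=im[:,:,1].astype(float)
    m=((g/r<.62)&(r<125)&(r>35)).astype(np.uint8); k=np.zeros_like(m); k[y0:y1,x0:x1]=1; m*=k
    n,l,st,ce=cv2.connectedComponentsWithStats(m); j=1+np.argmax(st[1:,4]); ys,xs=np.where(l==j)
    R=cv2.minAreaRect(np.c_[xs,ys].astype(np.float32)); print(st[j,4],R); return R[0]
a=rod(t,(185,205,245,320)); b=rod(s,(212,265,270,288))
for z in(.209,.219,.229): print(z,ray(t,a,z)*1000,ray(s,b,z)*1000)
E
```

```text
425 ((282.478271484375, 195.16268920898438), (7.6614909172058105, 59.45703125), 86.3086166381836)
330 ((276.0, 240.0), (40.0, 12.0), 90.0)
0.209 [[635.26273604 -12.31286049]] [[637.96540279 -16.31473302]]
0.219 [[633.54224341 -12.87910875]] [[635.9926965   -5.56522973]]
0.229 [[631.82175077 -13.445357  ]] [[634.0199902    5.18427356]]
```

move_arm:
  commands: "20 4 -5 0 0 -10 0.0; 40 8 -10 0 0 -20 0.0; 60 12 -18 0 0 -30 0.0; 80 16 -18 0 0 -40 0.0; 95 18 -18 0 0 -44.8 0.0"

```text
t: 32.55
tcp_pos: [0.4811, -0.0501, 0.2899]
tool_rot: [0.683, 0.73, 0.0, 0.0]
force: [0.2, 0.2, -0.4]
finger_gap: 0.498
gripper_force: 0.0
```

move_arm:
  commands: "5 30 0 0 0 0 0.0; 10 60 5 0 0 0 0.0; 13 90 10 0 0 0 0.0; 13 100 10 0 0 0 0.0; 13 100 10 0 0 0 0.0"

```text
t: 33.17
tcp_pos: [0.5792, -0.0312, 0.2796]
tool_rot: [0.684, 0.729, -0.0, -0.0]
force: [-0.3, -0.5, 0.3]
finger_gap: 0.5
gripper_force: 0.0
```

move_arm:
  commands: "0 0 0 0 0 0 0; 0 0 0 0 0 0 0; 0 0 0 0 0 0 0; 0 0 0 0 0 0 0; 0 0 0 0 0 0 0"

```text
t: 33.8
tcp_pos: [0.5794, -0.0312, 0.2801]
tool_rot: [0.684, 0.729, 0.0, 0.0]
force: [0.5, 0.3, -0.0]
finger_gap: 0.498
gripper_force: 0.0
```

```bash
python3 - <<'E'
from h import *
plan([(633,-14,270,93.85)])
E
```

```text
t 33.8 at [579.4 -31.2 280.1] gap mm 42.3
(633, -14, 270, 93.85) -> 14 55 10 0.0 0.0 -0.2
```

Rod found at about (634,-14,219). Descending over it and closing.

move_arm:
  commands: "5 20 3 0 0 0 0; 10 40 6 0 0 0 0; 14 55 10 0 0 0 0; 14 55 10 0 0 0 0; 14 55 10 0 0 0 0"

```text
t: 34.42
tcp_pos: [0.6328, -0.0137, 0.2697]
tool_rot: [0.684, 0.73, -0.0, -0.0]
force: [-0.0, -0.4, -0.3]
finger_gap: 0.501
gripper_force: 0.0
```

move_arm:
  commands: "0 0 20 0 0 0 0; 0 0 40 0 0 0 0; 0 0 55 0 0 0 0; 0 0 64 0 0 0 0; 0 0 64 0 0 0 0"

```text
t: 35.05
tcp_pos: [0.633, -0.0137, 0.2055]
tool_rot: [0.684, 0.729, -0.0, -0.001]
force: [0.0, 0.3, 0.4]
finger_gap: 0.503
gripper_force: 0.0
```

move_arm:
  commands: "0 0 0 0 0 0 -0.4; 0 0 0 0 0 0 -0.7; 0 0 0 0 0 0 -0.8; 0 0 0 0 0 0 -0.9; 0 0 0 0 0 0 -0.9"
  grip_force: 30

```text
t: 35.67
tcp_pos: [0.6309, -0.0139, 0.2068]
tool_rot: [0.684, 0.73, -0.002, -0.002]
force: [-5.8, -1.8, 4.5]
finger_gap: 0.203
gripper_force: 29.3
```

```bash
python3 - <<'E'
from h import *
S=telemetry.sense(); print(S["force"].round(1),S["gripper_force"])
plan([(633,-14,206,93.85)])
E
```

```text
[-5.8 -1.8  4.5] 29.252185821533203
t 35.67 at [630.9 -13.9 206.8] gap mm 17.3
(633, -14, 206, 93.85) -> 0 2 1 -0.3 0.0 -0.1
```

move_arm:
  commands: "0 -25 -4 0 0 0 -0.9; 0 -49 -5 0 0 0 -0.9; 0 -72 -2 0 0 0 -0.9; 0 -95 4 0 0 0 -0.9; 0 -117 14 0 0 0 -0.9"

```text
t: 36.3
tcp_pos: [0.5216, -0.0217, 0.1954]
tool_rot: [0.684, 0.729, 0.004, 0.006]
force: [6.6, 1.7, 0.1]
finger_gap: 0.195
gripper_force: 32.0
```

```bash
python3 - <<'E'
from h import *
S=telemetry.sense(); print(S["force"].round(1),S["ft_torque"].round(2),S["gripper_force"]); plan([])
E
```

```text
[6.6 1.7 0.1] [ 0.27 -1.51  0.02] 32.03656554222107
t 36.3 at [521.6 -21.7 195.4] gap mm 16.5
```

move_arm:
  commands: "0 -20 13 0 0 0 -0.9; 0 -38 29 0 0 0 -0.9; 0 -53 47 0 0 0 -0.9; 0 -65 67 0 0 0 -0.9; 0 -74 87 0 0 0 -0.9"

```text
t: 36.92
tcp_pos: [0.445, -0.0271, 0.1065]
tool_rot: [0.684, 0.73, 0.001, 0.003]
force: [0.0, -0.7, 9.3]
finger_gap: 0.2
gripper_force: 37.8
```

move_arm:
  commands: "0 -1 2 0 0 0 -0.9; 0 -1 4 0 0 0 -0.9; 0 -1 4 0 0 0 -0.9; 0 -1 4 0 0 0 -0.9; 0 -1 4 0 0 0 -0.9"

```text
t: 37.55
tcp_pos: [0.4435, -0.0271, 0.1026]
tool_rot: [0.684, 0.73, 0.0, 0.002]
force: [-2.7, -3.3, 9.8]
finger_gap: 0.199
gripper_force: 37.6
```

```bash
python3 - <<'E'
from h import *
S=telemetry.sense(); print(S["force"].round(1),S["ft_torque"].round(2),S["gripper_force"]); plan([])
s=snapshot("side"); cv2.imwrite("pics/s7.png",cv2.resize(s["image"][180:340,240:420],None,fx=3.5,fy=3.5)[:,:,::-1])
E
```

```text
[-2.7 -3.3  9.8] [-0.53  0.02  0.06] 37.550466656684875
t 37.55 at [443.5 -27.1 102.6] gap mm 16.9
```

View pics/s7.png

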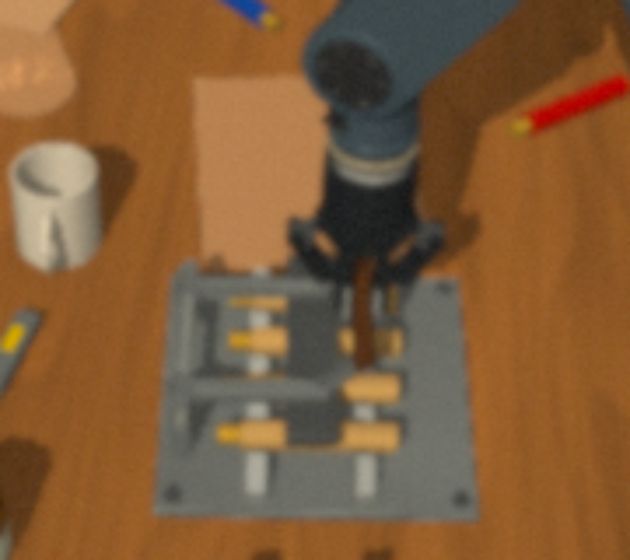

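The plate lies flat over all four handles with the rod at (365,310). A little more push to confirm the stop.

move_arm:
  commands: "0 0 1 0 0 0 -0.9; 0 0 2 0 0 0 -0.9; 0 0 3 0 0 0 -0.9; 0 0 3 0 0 0 -0.9; 0 0 3 0 0 0 -0.9"

```text
t: 38.22
tcp_pos: [0.4424, -0.0271, 0.0995]
tool_rot: [0.683, 0.73, -0.0, 0.001]
force: [-4.4, -4.5, 9.6]
finger_gap: 0.199
gripper_force: 37.8
```

```bash
python3 - <<'E'
from h import *
s=snapshot("side"); th=np.radians(3.85); im=s["image"]
for a in (1.3,1.4,1.45,1.5):
    ph=np.radians(75.7)+a; x=108+158*np.cos(ph); z=66+158*np.sin(ph)
    P=[[486.2+x*np.cos(th)-y*np.sin(th),-24.3+x*np.sin(th)+y*np.cos(th),z] for y in (75,-75)]
    print(a,np.round(x),np.round(z),proj(s,np.array(P)/1000).round(1).tolist())
r=im[:,:,0].astype(float)+1; g=im[:,:,1].astype(float)
m=((g/r<.62)&(r<125)&(r>35)); m[:250]=0;m[295:]=0;m[:,:330]=0;m[:,358:]=0
ys,xs=np.where(m); print(len(xs),xs.min(),xs.max(),ys.min(),ys.max()); 
for y in range(ys.min(),ys.max()+1,3): print(y,xs[ys==y].min(),xs[ys==y].max())
E
```

```text
1.3 -29.0 145.0 [[339.7, 277.0], [338.8, 240.6]]
1.4 -36.0 130.0 [[342.0, 280.5], [341.0, 244.1]]
1.45 -39.0 123.0 [[342.9, 282.2], [341.9, 245.9]]
1.5 -42.0 116.0 [[343.8, 284.0], [342.7, 247.7]]
91 341 346 256 284
256 343 345
259 342 344
262 342 345
265 343 344
268 342 344
271 343 345
274 342 345
277 343 345
280 343 345
283 343 345
```

move_arm:
  commands: "0 0 0 0 0 0 -0.9; 0 0 0 0 0 0 -0.9; 0 0 1 0 0 0 -0.9; 0 0 3 0 0 0 -0.9; 0 0 3 0 0 0 -0.9"
  grip_force: 70

```text
t: 38.9
tcp_pos: [0.4416, -0.0272, 0.097]
tool_rot: [0.683, 0.73, -0.001, 0.001]
force: [-7.8, -6.0, 16.8]
finger_gap: 0.188
gripper_force: 68.7
```

```bash
python3 - <<'E'
from h import *
S=telemetry.sense(); print(S["force"].round(1),S["ft_torque"].round(2),S["gripper_force"]); plan([])
E
```

```text
[-7.8 -6.  16.8] [-0.95  0.51  0.04] 68.74648332595825
t 38.9 at [441.6 -27.2  97. ] gap mm 16.0
```

move_arm:
  commands: "0 9 -22 0 0 0 -0.9; 0 21 -42 0 0 0 -0.9; 0 36 -60 0 0 0 -0.9; 0 54 -76 0 0 0 -0.9; 0 74 -89 0 0 0 -0.9"
  grip_force: 30

```text
t: 39.52
tcp_pos: [0.5077, -0.0223, 0.1857]
tool_rot: [0.683, 0.731, -0.008, -0.006]
force: [-14.5, -5.7, 20.1]
finger_gap: 0.183
gripper_force: 62.7
```

move_arm:
  commands: "0 22 -10 0 0 0 -0.9; 0 44 -16 0 0 0 -0.9; 0 68 -19 0 0 0 -0.9; 0 92 -19 0 0 0 -0.9; 0 115 -14 0 0 0 -0.9"

```text
t: 40.15
tcp_pos: [0.6308, -0.0138, 0.2004]
tool_rot: [0.684, 0.73, -0.0, 0.0]
force: [-2.8, 0.1, 15.1]
finger_gap: 0.184
gripper_force: 69.9
```

```bash
python3 - <<'E'
from h import *
S=telemetry.sense(); print(S["force"].round(1),S["ft_torque"].round(2),S["gripper_force"]); plan([(631,-14,206,93.85)])
E
```

```text
[-2.8  0.1 15.1] [-0.19  2.47  0.12] 69.87226724624634
t 40.15 at [630.8 -13.8 200.4] gap mm 15.6
(631, -14, 206, 93.85) -> 0 0 -6 -0.0 0.0 -0.1
```

Back at the top. Opening and lifting off, then looking.

move_arm:
  commands: "0 0 0 0 0 0 -0.6; 0 0 0 0 0 0 -0.3; 0 0 0 0 0 0 0; 0 0 0 0 0 0 0.05; 0 0 0 0 0 0 0.05"

```text
t: 40.78
tcp_pos: [0.6303, -0.0139, 0.1979]
tool_rot: [0.684, 0.729, -0.0, -0.0]
force: [-0.2, 0.0, 0.3]
finger_gap: 0.526
gripper_force: 0.0
```

move_arm:
  commands: "0 0 -20 0 0 0 0.05; 0 0 -50 0 0 0 0.05; 0 0 -90 0 0 0 0.05; 0 -40 -90 0 0 0 0.05; 0 -90 -90 0 0 0 0.05"
  grip_force: 50

```text
t: 41.4
tcp_pos: [0.5405, -0.0199, 0.2884]
tool_rot: [0.684, 0.73, 0.001, 0.001]
force: [-0.6, -0.2, 0.7]
finger_gap: 0.528
gripper_force: 0.0
```

move_arm:
  commands: "0 -30 0 0 0 10 0.05; 0 -60 0 0 0 20 0.05; 0 -80 0 0 0 30 0.05; 0 -80 0 0 0 40 0.05; 0 -80 0 0 0 50 0.05"

```text
t: 42.02
tcp_pos: [0.4605, -0.0248, 0.2882]
tool_rot: [0.929, 0.369, 0.0, 0.0]
force: [0.7, -0.1, -0.4]
finger_gap: 0.528
gripper_force: 0.0
```

```bash
python3 - <<'E'
from h import *
plan([(481,57,150,3.85),(481,57,70,3.85)])
t=snapshot("top"); s=snapshot("side")
for n,i,a in(("t",t,(180,330,230,460)),("s",s,(180,330,250,420))): cv2.imwrite(f"pics/{n}8.png",cv2.resize(i["image"][a[0]:a[1],a[2]:a[3]],(400,300))[:,:,::-1])
cv2.imwrite("pics/ts8.png",np.hstack([cv2.imread("pics/t8.png"),cv2.imread("pics/s8.png")]))
for y0,y1 in((250,271),(271,283),(283,296),(297,330)):hafts(s,290,370,y0,y1,.04)
E
```

```text
t 42.02 at [460.5 -24.8 288.2] gap mm 44.9
(481, 57, 150, 3.85) -> 71 -45 138 0.0 -0.0 39.5
(481, 57, 70, 3.85) -> 0 0 80 0.0 -0.0 -0.0
317 [329.5 264.5] [ 487. -101.] len 149 yaw 5.5
335 [329.5 277. ] [484. -47.] len 152 yaw 5.4
361 [328. 290.] [485.   7.] len 151 yaw 5.4
392 [327.5 304. ] [482.  61.] len 150 yaw 5.3
```

View pics/ts8.png

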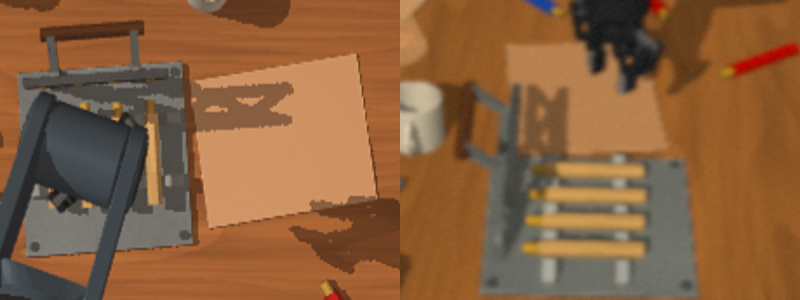

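Bar back up (rod at top crop (92,31)), all four still seated. Now to the rack, beginning with the handle at press y=+81.

move_arm:
  commands: "15 -10 20 0 0 8 0.05; 30 -20 50 0 0 16 0.05; 45 -30 80 0 0 24 0.05; 60 -38 110 0 0 32 0.05; 71 -45 138 0 0 39.5 0.05"

```text
t: 42.75
tcp_pos: [0.4815, 0.0574, 0.149]
tool_rot: [0.999, 0.036, 0.0, -0.0]
force: [-0.1, -0.6, 0.2]
finger_gap: 0.526
gripper_force: 0.0
```

move_arm:
  commands: "0 0 0 0 0 0 0.05; 0 0 20 0 0 0 0.05; 0 0 50 0 0 0 0.05; 0 0 70 0 0 0 0.05; 0 0 70 0 0 0 0.05"

```text
t: 43.38
tcp_pos: [0.481, 0.0563, 0.08]
tool_rot: [0.999, 0.038, -0.001, -0.0]
force: [-0.2, 0.0, 0.6]
finger_gap: 0.528
gripper_force: 0.0
```

```bash
python3 - <<'E'
from h import *
plan([(481.5,57,30,3.85),(481.5,57,140,3.85),(470,240,140,5),(457,416,140,5.8)])
s=snapshot("side"); hafts(s,290,370,297,330,.04)
E
```

```text
t 43.38 at [481.   56.3  80. ] gap mm 44.9
(481.5, 57, 30, 3.85) -> 1 -1 50 -0.0 0.1 0.5
(481.5, 57, 140, 3.85) -> 0 0 -110 -0.0 -0.0 -0.0
(470, 240, 140, 5) -> 0 -183 0 -0.0 -0.0 -1.2
(457, 416, 140, 5.8) -> 3 -176 0 -0.0 -0.0 -0.8
374 [327.5 304. ] [482.  61.] len 150 yaw 5.3
```

move_arm:
  commands: "1 -1 20 0 0 0.5 0.05; 1 -1 35 0 0 0.5 0.05; 1 -1 45 0 0 0.5 0.05; 1 -1 50 0 0 0.5 0.05; 1 -1 50 0 0 0.5 0.05"

```text
t: 44.05
tcp_pos: [0.4819, 0.0579, 0.0298]
tool_rot: [0.999, 0.032, -0.0, -0.0]
force: [-0.3, 0.0, -0.3]
finger_gap: 0.528
gripper_force: 0.0
```

move_arm:
  commands: "0 0 0 0 0 0 -0.8; 0 0 0 0 0 0 -0.8; 0 0 0 0 0 0 -0.8; 0 0 0 0 0 0 -0.8; 0 0 0 0 0 0 -0.8"

```text
t: 44.68
tcp_pos: [0.4821, 0.0587, 0.0307]
tool_rot: [0.999, 0.032, 0.0, -0.0]
force: [-0.0, 6.7, 5.9]
finger_gap: 0.268
gripper_force: 48.9
```

move_arm:
  commands: "0 0 -20 0 0 0 -0.8; 0 0 -50 0 0 0 -0.8; 0 0 -85 0 0 0 -0.8; 0 0 -110 0 0 0 -0.8; 0 0 -110 0 0 0 -0.8"

```text
t: 45.3
tcp_pos: [0.4833, 0.0576, 0.1417]
tool_rot: [0.999, 0.032, 0.002, 0.0]
force: [-0.2, 0.3, -1.4]
finger_gap: 0.27
gripper_force: 49.6
```

move_arm:
  commands: "0 -40 0 0 0 -0.5 -0.8; 0 -90 0 0 0 -1 -0.8; 0 -140 0 0 0 -1.2 -0.8; 0 -183 0 0 0 -1.2 -0.8; 0 -183 0 0 0 -1.2 -0.8"

```text
t: 45.92
tcp_pos: [0.469, 0.2428, 0.1386]
tool_rot: [0.999, 0.045, -0.001, 0.0]
force: [-1.1, -0.9, -0.8]
finger_gap: 0.269
gripper_force: 49.6
```

move_arm:
  commands: "1 -40 0 0 0 -0.4 -0.8; 2 -90 0 0 0 -0.8 -0.8; 3 -140 0 0 0 -0.8 -0.8; 3 -176 0 0 0 -0.8 -0.8; 3 -176 0 0 0 -0.8 -0.8"

```text
t: 46.55
tcp_pos: [0.4578, 0.4171, 0.1386]
tool_rot: [0.999, 0.051, -0.0, 0.0]
force: [0.5, -0.3, -1.3]
finger_gap: 0.267
gripper_force: 49.7
```

move_arm:
  commands: "0 0 20 0 0 0 -0.8; 0 0 40 0 0 0 -0.8; 0 0 40 0 0 0 -0.8; 0 0 40 0 0 0 -0.8; 0 0 40 0 0 0 -0.8"

```text
t: 47.18
tcp_pos: [0.459, 0.4159, 0.1008]
tool_rot: [0.999, 0.049, 0.001, -0.0]
force: [-0.6, 0.1, -0.7]
finger_gap: 0.266
gripper_force: 49.6
```

```bash
python3 - <<'E'
from h import *
print(telemetry.sense()["gripper_force"])
plan([(457,416,56,5.8)])
t=snapshot("top"); s=snapshot("side")
for n,i,a in(("t",t,(190,310,100,260)),("s",s,(320,470,240,420))): cv2.imwrite(f"pics/{n}9.png",cv2.resize(i["image"][a[0]:a[1],a[2]:a[3]],(400,320))[:,:,::-1])
cv2.imwrite("pics/ts9.png",np.hstack([cv2.imread("pics/t9.png"),cv2.imread("pics/s9.png")]))
E
```

```text
49.648270066827536
t 47.17 at [459.  415.9 100.8] gap mm 22.6
(457, 416, 56, 5.8) -> -2 0 45 -0.0 -0.1 -0.2
```

View pics/ts9.png

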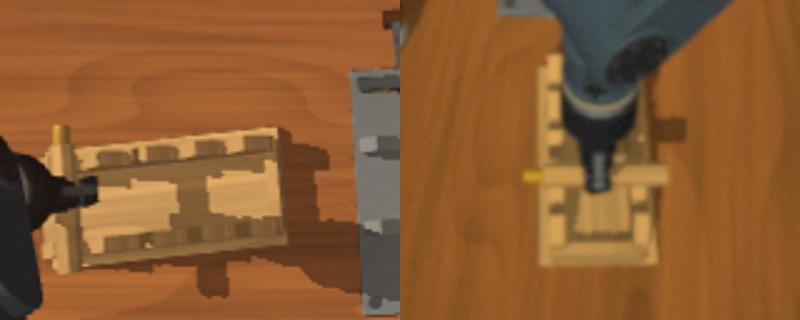

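The held handle sits centred over both rack boards (side crop 523–667, boards at 556 and 640). Lowering.

move_arm:
  commands: "-1 0 18 0 0 0 -0.8; -1 0 32 0 0 0 -0.8; -1 0 40 0 0 0 -0.8; -1 0 44 0 0 0 -0.8; -1 0 44 0 0 0 -0.8"

```text
t: 47.9
tcp_pos: [0.4568, 0.4171, 0.0561]
tool_rot: [0.999, 0.049, -0.0, -0.001]
force: [-2.1, 2.9, 1.9]
finger_gap: 0.27
gripper_force: 50.0
```

move_arm:
  commands: "0 0 0 0 0 0 -0.8; 0 0 0 0 0 0 -0.3; 0 0 0 0 0 0 0; 0 0 0 0 0 0 0.05; 0 0 0 0 0 0 0.05"

```text
t: 48.52
tcp_pos: [0.4574, 0.4157, 0.0559]
tool_rot: [0.999, 0.049, -0.0, 0.0]
force: [1.0, -0.0, -0.4]
finger_gap: 0.531
gripper_force: 0.0
```

move_arm:
  commands: "0 0 -20 0 0 0 0.05; 0 0 -60 0 0 0 0.05; 0 0 -85 0 0 0 0.05; 0 60 -85 0 0 0 0.05; 0 120 -85 0 0 0 0.05"

```text
t: 49.15
tcp_pos: [0.4695, 0.2959, 0.1416]
tool_rot: [0.999, 0.051, 0.001, -0.0]
force: [1.0, -0.1, 0.5]
finger_gap: 0.529
gripper_force: 0.0
```

move_arm:
  commands: "0 60 0 0 0 0 0.05; 0 120 0 0 0 0 0.05; 0 180 0 0 0 0 0.05; 0 180 0 0 0 0 0.05; 0 180 0 0 0 0 0.05"

```text
t: 49.78
tcp_pos: [0.4869, 0.1174, 0.141]
tool_rot: [0.999, 0.049, -0.0, -0.0]
force: [0.3, -0.2, 0.8]
finger_gap: 0.525
gripper_force: 0.0
```

```bash
python3 - <<'E'
from h import *
plan([(485,4,80,3.85)])
s=snapshot("side"); t=snapshot("top")
print("press")
for y0,y1 in((250,271),(271,283),(283,296),(297,330)):hafts(s,290,370,y0,y1,.04)
print("rack"); hafts(t,112,150,215,300,.065)
E
```

```text
t 49.77 at [486.9 117.4 141. ] gap mm 44.6
(485, 4, 80, 3.85) -> -13 113 61 -0.0 0.0 1.8
press
87 [346. 265.] [ 435. -104.] len 44 yaw 5.4
89 [312. 277.] [537. -42.] len 43 yaw 5.5
134 [343.5 277.5] [441. -49.] len 65 yaw 5.4
120 [312. 290.] [533.  11.] len 54 yaw 5.4
163 [341.5 290.5] [444.   5.] len 70 yaw 5.3
rack
1400 [131.5 265.5] [458. 415.] len 148 yaw 1.7
```

move_arm:
  commands: "-5 40 0 0 0 1 0.05; -9 80 10 0 0 1.8 0.05; -13 113 30 0 0 1.8 0.05; -13 113 55 0 0 1.8 0.05; -13 113 61 0 0 1.8 0.05"

```text
t: 50.5
tcp_pos: [0.4843, 0.0051, 0.0788]
tool_rot: [0.999, 0.035, -0.001, -0.0]
force: [0.6, -0.4, -0.6]
finger_gap: 0.521
gripper_force: 0.0
```

move_arm:
  commands: "0 0 0 0 0 0 0.05; 0 0 0 0 0 0 0.05; 0 0 0 0 0 0 0.05; 0 0 0 0 0 0 0.05; 0 0 0 0 0 0 0.05"

```text
t: 51.12
tcp_pos: [0.4853, 0.0038, 0.0802]
tool_rot: [0.999, 0.034, 0.0, 0.0]
force: [0.2, 0.5, -0.8]
finger_gap: 0.523
gripper_force: 0.0
```

```bash
python3 - <<'E'
from h import *
plan([(485,4,30,3.85),(485,4,140,3.85),(473,185,140,5),(462.5,362.5,100,5.8)])
s=snapshot("side"); hafts(s,290,370,283,300,.04)
E
```

```text
t 51.12 at [485.3   3.8  80.2] gap mm 44.4
(485, 4, 30, 3.85) -> 0 0 50 0.0 -0.0 0.0
(485, 4, 140, 3.85) -> 0 0 -110 0.0 -0.0 0.0
(473, 185, 140, 5) -> 0 -182 0 0.0 -0.0 -1.1
(462.5, 362.5, 100, 5.8) -> 5 -177 40 0.0 -0.0 -0.8
354 [328. 290.] [485.   7.] len 151 yaw 5.4
```

move_arm:
  commands: "0 0 20 0 0 0 0.05; 0 0 35 0 0 0 0.05; 0 0 45 0 0 0 0.05; 0 0 50 0 0 0 0.05; 0 0 50 0 0 0 0.05"

```text
t: 51.8
tcp_pos: [0.4851, 0.0038, 0.0296]
tool_rot: [0.999, 0.034, -0.0, -0.0]
force: [0.1, -0.2, 0.8]
finger_gap: 0.523
gripper_force: 0.0
```

move_arm:
  commands: "0 0 0 0 0 0 -0.8; 0 0 0 0 0 0 -0.8; 0 0 0 0 0 0 -0.8; 0 0 0 0 0 0 -0.8; 0 0 0 0 0 0 -0.8"

```text
t: 52.42
tcp_pos: [0.4853, 0.0048, 0.0308]
tool_rot: [0.999, 0.033, 0.0, -0.001]
force: [1.1, 6.4, 3.2]
finger_gap: 0.263
gripper_force: 48.8
```

move_arm:
  commands: "0 0 -20 0 0 0 -0.8; 0 0 -50 0 0 0 -0.8; 0 0 -85 0 0 0 -0.8; 0 0 -110 0 0 0 -0.8; 0 0 -110 0 0 0 -0.8"

```text
t: 53.05
tcp_pos: [0.4865, 0.0036, 0.1419]
tool_rot: [0.999, 0.034, 0.003, 0.001]
force: [-1.0, -0.0, -0.5]
finger_gap: 0.265
gripper_force: 49.5
```

move_arm:
  commands: "0 -40 0 0 0 -0.5 -0.8; 0 -90 0 0 0 -1 -0.8; 0 -140 0 0 0 -1.1 -0.8; 0 -182 0 0 0 -1.1 -0.8; 0 -182 0 0 0 -1.1 -0.8"

```text
t: 53.68
tcp_pos: [0.4715, 0.1876, 0.1388]
tool_rot: [0.999, 0.046, -0.001, -0.0]
force: [0.1, -0.5, -1.2]
finger_gap: 0.269
gripper_force: 49.6
```

move_arm:
  commands: "1 -40 0 0 0 -0.4 -0.8; 2 -90 0 0 0 -0.8 -0.8; 4 -140 0 0 0 -0.8 -0.8; 5 -177 0 0 0 -0.8 -0.8; 5 -177 0 0 0 -0.8 -0.8"

```text
t: 54.3
tcp_pos: [0.4623, 0.3632, 0.1389]
tool_rot: [0.999, 0.052, -0.0, 0.0]
force: [-0.2, 0.1, -0.2]
finger_gap: 0.266
gripper_force: 49.6
```

move_arm:
  commands: "0 0 20 0 0 0 -0.8; 0 0 40 0 0 0 -0.8; 0 0 40 0 0 0 -0.8; 0 0 40 0 0 0 -0.8; 0 0 40 0 0 0 -0.8"

```text
t: 54.92
tcp_pos: [0.4632, 0.3619, 0.1007]
tool_rot: [0.999, 0.05, 0.001, -0.0]
force: [0.4, 0.0, -1.2]
finger_gap: 0.262
gripper_force: 49.6
```

```bash
python3 - <<'E'
from h import *
print(telemetry.sense()["gripper_force"])
plan([(462.5,362.5,56,5.8)])
t=snapshot("top"); hafts(t,126,162,225,300,.1)
E
```

```text
49.610783848911524
t 54.92 at [463.2 361.9 100.7] gap mm 22.3
(462.5, 362.5, 56, 5.8) -> -1 -1 45 -0.0 -0.1 -0.1
281 [148.9 247.5] [507. 356.] len 85 yaw 70.8
504 [149.  276.5] [428. 354.] len 79 yaw 1.6
```

move_arm:
  commands: "-1 -1 18 0 0 0 -0.8; -1 -1 32 0 0 0 -0.8; -1 -1 40 0 0 0 -0.8; -1 -1 44 0 0 0 -0.8; -1 -1 44 0 0 0 -0.8"

```text
t: 55.6
tcp_pos: [0.461, 0.3636, 0.0559]
tool_rot: [0.999, 0.05, -0.0, -0.0]
force: [-1.4, 1.6, -0.2]
finger_gap: 0.268
gripper_force: 49.8
```

move_arm:
  commands: "0 0 0 0 0 0 -0.8; 0 0 0 0 0 0 -0.3; 0 0 0 0 0 0 0; 0 0 0 0 0 0 0.05; 0 0 0 0 0 0 0.05"

```text
t: 56.22
tcp_pos: [0.4615, 0.3629, 0.056]
tool_rot: [0.999, 0.05, 0.0, 0.0]
force: [0.6, 0.0, -0.1]
finger_gap: 0.525
gripper_force: 0.0
```

move_arm:
  commands: "0 0 -20 0 0 0 0.05; 0 0 -60 0 0 0 0.05; 0 0 -85 0 0 0 0.05; 0 60 -85 0 0 0 0.05; 0 120 -85 0 0 0 0.05"

```text
t: 56.85
tcp_pos: [0.4738, 0.243, 0.1416]
tool_rot: [0.999, 0.052, 0.001, -0.0]
force: [0.4, -0.7, -0.0]
finger_gap: 0.529
gripper_force: 0.0
```

move_arm:
  commands: "0 60 0 0 0 0 0.05; 0 120 0 0 0 0 0.05; 0 180 0 0 0 0 0.05; 0 180 0 0 0 0 0.05; 0 180 0 0 0 0 0.05"

```text
t: 57.48
tcp_pos: [0.4914, 0.0645, 0.141]
tool_rot: [0.999, 0.05, -0.0, -0.0]
force: [-0.3, 0.4, 1.4]
finger_gap: 0.523
gripper_force: 0.0
```

```bash
python3 - <<'E'
from h import *
plan([(488,-50,80,3.85)])
s=snapshot("side"); t=snapshot("top")
for y0,y1 in((250,271),(271,283)):hafts(s,290,370,y0,y1,.04)
a=(190,310,100,260); cv2.imwrite("pics/a.png",cv2.resize(t["image"][190:310,100:260],(400,300))[:,:,::-1]);cv2.imwrite("pics/b.png",cv2.resize(s["image"][320:470,240:420],(400,300))[:,:,::-1])
cv2.imwrite("pics/ts10.png",np.hstack([cv2.imread("pics/a.png"),cv2.imread("pics/b.png")]))
E
```

```text
t 57.48 at [491.4  64.5 141. ] gap mm 44.4
(488, -50, 80, 3.85) -> -15 114 61 -0.0 0.0 1.9
76 [312.5 264. ] [541. -98.] len 41 yaw 5.5
133 [342.5 265. ] [ 446. -103.] len 67 yaw 5.4
106 [313.  276.5] [534. -44.] len 50 yaw 5.5
169 [342.  277.5] [445. -49.] len 74 yaw 5.4
```

View pics/ts10.png

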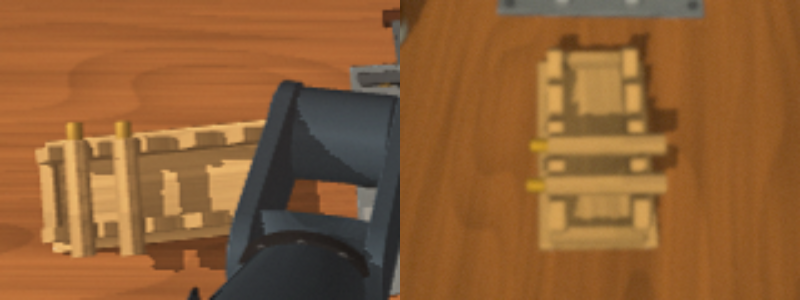

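Both handles are parallel and level in the two far rack notches (side crop rows 146, 184). Third now.

move_arm:
  commands: "-5 40 0 0 0 1 0.05; -10 80 10 0 0 1.9 0.05; -15 114 30 0 0 1.9 0.05; -15 114 55 0 0 1.9 0.05; -15 114 61 0 0 1.9 0.05"

```text
t: 58.2
tcp_pos: [0.4872, -0.0489, 0.0788]
tool_rot: [0.999, 0.035, -0.001, -0.001]
force: [0.1, 0.2, 0.2]
finger_gap: 0.527
gripper_force: 0.0
```

move_arm:
  commands: "0 0 0 0 0 0 0.05; 0 0 0 0 0 0 0.05; 0 0 0 0 0 0 0.05; 0 0 0 0 0 0 0.05; 0 0 0 0 0 0 0.05"

```text
t: 58.82
tcp_pos: [0.4883, -0.0504, 0.0802]
tool_rot: [0.999, 0.034, 0.0, 0.0]
force: [-0.7, -0.4, -0.5]
finger_gap: 0.524
gripper_force: 0.0
```

```bash
python3 - <<'E'
from h import *
plan([(488,-50,30,3.85),(488,-50,140,3.85),(478,130,140,5),(468,308.5,100,5.8)])
s=snapshot("side"); hafts(s,290,370,270,290,.04)
E
```

```text
t 58.83 at [488.3 -50.4  80.2] gap mm 44.6
(488, -50, 30, 3.85) -> 0 0 50 0.0 -0.0 0.0
(488, -50, 140, 3.85) -> 0 0 -110 0.0 -0.0 0.0
(478, 130, 140, 5) -> 2 -181 0 0.0 -0.0 -1.1
(468, 308.5, 100, 5.8) -> 5 -178 40 0.0 -0.0 -0.8
332 [329.5 276.9] [484. -48.] len 152 yaw 3.1
```

move_arm:
  commands: "0 0 20 0 0 0 0.05; 0 0 35 0 0 0 0.05; 0 0 45 0 0 0 0.05; 0 0 50 0 0 0 0.05; 0 0 50 0 0 0 0.05"

```text
t: 59.5
tcp_pos: [0.488, -0.0504, 0.0296]
tool_rot: [0.999, 0.034, -0.0, -0.0]
force: [-0.1, 0.2, 0.4]
finger_gap: 0.525
gripper_force: 0.0
```

move_arm:
  commands: "0 0 0 0 0 0 -0.8; 0 0 0 0 0 0 -0.8; 0 0 0 0 0 0 -0.8; 0 0 0 0 0 0 -0.8; 0 0 0 0 0 0 -0.8"

```text
t: 60.12
tcp_pos: [0.4882, -0.0491, 0.0307]
tool_rot: [0.999, 0.033, 0.0, -0.001]
force: [1.0, 6.0, 4.1]
finger_gap: 0.264
gripper_force: 49.2
```

move_arm:
  commands: "0 0 -20 0 0 0 -0.8; 0 0 -50 0 0 0 -0.8; 0 0 -85 0 0 0 -0.8; 0 0 -110 0 0 0 -0.8; 0 0 -110 0 0 0 -0.8"

```text
t: 60.75
tcp_pos: [0.4895, -0.0508, 0.142]
tool_rot: [0.999, 0.034, 0.003, 0.001]
force: [0.1, -0.2, -0.8]
finger_gap: 0.266
gripper_force: 49.5
```

move_arm:
  commands: "0 -40 0 0 0 -0.5 -0.8; 1 -90 0 0 0 -1 -0.8; 2 -140 0 0 0 -1.1 -0.8; 2 -181 0 0 0 -1.1 -0.8; 2 -181 0 0 0 -1.1 -0.8"

```text
t: 61.38
tcp_pos: [0.4764, 0.1326, 0.1389]
tool_rot: [0.999, 0.046, -0.001, -0.0]
force: [-0.2, -0.3, -0.7]
finger_gap: 0.265
gripper_force: 49.5
```

move_arm:
  commands: "1 -40 0 0 0 -0.4 -0.8; 2 -90 0 0 0 -0.8 -0.8; 4 -140 0 0 0 -0.8 -0.8; 6 -178 0 0 0 -0.8 -0.8; 6 -178 0 0 0 -0.8 -0.8"

```text
t: 62.0
tcp_pos: [0.4684, 0.3094, 0.139]
tool_rot: [0.999, 0.052, -0.0, 0.0]
force: [-0.5, -0.6, -1.0]
finger_gap: 0.266
gripper_force: 49.6
```

move_arm:
  commands: "0 0 20 0 0 0 -0.8; 0 0 40 0 0 0 -0.8; 0 0 40 0 0 0 -0.8; 0 0 40 0 0 0 -0.8; 0 0 40 0 0 0 -0.8"

```text
t: 62.62
tcp_pos: [0.4692, 0.3079, 0.1007]
tool_rot: [0.999, 0.05, 0.001, -0.0]
force: [-0.0, -0.5, -0.3]
finger_gap: 0.267
gripper_force: 49.6
```

```bash
python3 - <<'E'
from h import *
print(telemetry.sense()["gripper_force"])
plan([(469,308.5,56,5.8)])
s=snapshot("side"); im=s["image"].astype(float); r,g,b=im[:,:,0],im[:,:,1],im[:,:,2]
hafts(s,280,380,330,385,.107)
E
```

```text
49.566692333319224
t 62.62 at [469.2 307.9 100.7] gap mm 22.7
(469, 308.5, 56, 5.8) -> 0 -1 45 -0.0 -0.1 -0.1
1665 [328.5 363.5] [465. 311.] len 152 yaw 5.2
```

move_arm:
  commands: "0 -1 18 0 0 0 -0.8; 0 -1 32 0 0 0 -0.8; 0 -1 40 0 0 0 -0.8; 0 -1 44 0 0 0 -0.8; 0 -1 44 0 0 0 -0.8"

```text
t: 63.3
tcp_pos: [0.4682, 0.3097, 0.0562]
tool_rot: [0.999, 0.05, 0.0, -0.0]
force: [-2.1, 2.2, -0.4]
finger_gap: 0.267
gripper_force: 49.7
```

move_arm:
  commands: "0 0 0 0 0 0 -0.8; 0 0 0 0 0 0 -0.3; 0 0 0 0 0 0 0; 0 0 0 0 0 0 0.05; 0 0 0 0 0 0 0.05"

```text
t: 63.92
tcp_pos: [0.4684, 0.309, 0.0559]
tool_rot: [0.999, 0.05, 0.0, 0.0]
force: [-0.5, -0.3, 0.5]
finger_gap: 0.527
gripper_force: 0.0
```

move_arm:
  commands: "0 0 -20 0 0 0 0.05; 0 0 -60 0 0 0 0.05; 0 0 -85 0 0 0 0.05; 0 60 -85 0 0 0 0.05; 0 120 -85 0 0 0 0.05"

```text
t: 64.55
tcp_pos: [0.4808, 0.1891, 0.1416]
tool_rot: [0.999, 0.052, 0.001, 0.0]
force: [1.4, 0.1, 0.1]
finger_gap: 0.524
gripper_force: 0.0
```

move_arm:
  commands: "0 60 0 0 0 0 0.05; 0 120 0 0 0 0 0.05; 0 180 0 0 0 0 0.05; 0 180 0 0 0 0 0.05; 0 180 0 0 0 0 0.05"

```text
t: 65.18
tcp_pos: [0.4981, 0.0107, 0.1409]
tool_rot: [0.999, 0.05, -0.0, -0.0]
force: [-1.0, -0.1, -1.0]
finger_gap: 0.524
gripper_force: 0.0
```

```bash
python3 - <<'E'
from h import *
plan([(490,-104,80,3.85)])
s=snapshot("side")
hafts(s,290,370,245,275,.04)
E
```

```text
t 65.17 at [498.1  10.7 140.9] gap mm 44.5
(490, -104, 80, 3.85) -> -19 113 61 -0.0 0.0 1.9
87 [313.  264.5] [539. -96.] len 44 yaw 5.5
164 [340.5 264.8] [ 453. -103.] len 80 yaw 1.8
```

move_arm:
  commands: "-6 40 0 0 0 1 0.05; -13 80 10 0 0 1.9 0.05; -19 113 30 0 0 1.9 0.05; -19 113 55 0 0 1.9 0.05; -19 113 61 0 0 1.9 0.05"

```text
t: 65.85
tcp_pos: [0.49, -0.1018, 0.0787]
tool_rot: [0.999, 0.035, -0.002, -0.001]
force: [0.2, 0.7, 1.0]
finger_gap: 0.526
gripper_force: 0.0
```

move_arm:
  commands: "0 0 0 0 0 0 0.05; 0 0 0 0 0 0 0.05; 0 0 0 0 0 0 0.05; 0 0 0 0 0 0 0.05; 0 0 0 0 0 0 0.05"

```text
t: 66.47
tcp_pos: [0.4911, -0.1037, 0.0802]
tool_rot: [0.999, 0.034, 0.0, 0.0]
force: [-0.6, -0.1, -0.7]
finger_gap: 0.526
gripper_force: 0.0
```

```bash
python3 - <<'E'
from h import *
plan([(490,-104,30,3.85),(490,-104,140,3.85),(483,75,140,5),(474.5,255,100,5.8)])
s=snapshot("side"); hafts(s,290,370,250,280,.04)
E
```

```text
t 66.47 at [ 491.1 -103.7   80.2] gap mm 44.7
(490, -104, 30, 3.85) -> -1 0 50 0.0 -0.0 0.0
(490, -104, 140, 3.85) -> 0 0 -110 0.0 -0.0 0.0
(483, 75, 140, 5) -> 5 -179 0 0.0 -0.0 -1.1
(474.5, 255, 100, 5.8) -> 7 -180 40 0.0 -0.0 -0.8
315 [329.5 264.5] [ 487. -101.] len 149 yaw 5.5
```

move_arm:
  commands: "-1 0 20 0 0 0 0.05; -1 0 35 0 0 0 0.05; -1 0 45 0 0 0 0.05; -1 0 50 0 0 0 0.05; -1 0 50 0 0 0 0.05"

```text
t: 67.15
tcp_pos: [0.4899, -0.1037, 0.0296]
tool_rot: [0.999, 0.034, -0.0, -0.0]
force: [-0.2, 0.1, 0.3]
finger_gap: 0.525
gripper_force: 0.0
```

move_arm:
  commands: "0 0 0 0 0 0 -0.8; 0 0 0 0 0 0 -0.8; 0 0 0 0 0 0 -0.8; 0 0 0 0 0 0 -0.8; 0 0 0 0 0 0 -0.8"

```text
t: 67.78
tcp_pos: [0.4901, -0.103, 0.0306]
tool_rot: [0.999, 0.034, 0.0, -0.0]
force: [0.9, 6.4, 5.9]
finger_gap: 0.263
gripper_force: 51.4
```

move_arm:
  commands: "0 0 -20 0 0 0 -0.8; 0 0 -50 0 0 0 -0.8; 0 0 -85 0 0 0 -0.8; 0 0 -110 0 0 0 -0.8; 0 0 -110 0 0 0 -0.8"

```text
t: 68.4
tcp_pos: [0.4913, -0.1047, 0.1415]
tool_rot: [0.999, 0.034, 0.002, 0.001]
force: [-0.3, -0.1, -1.2]
finger_gap: 0.264
gripper_force: 50.7
```

move_arm:
  commands: "1 -40 0 0 0 -0.5 -0.8; 3 -90 0 0 0 -1 -0.8; 4 -140 0 0 0 -1.1 -0.8; 5 -179 0 0 0 -1.1 -0.8; 5 -179 0 0 0 -1.1 -0.8"

```text
t: 69.03
tcp_pos: [0.4813, 0.0773, 0.1385]
tool_rot: [0.999, 0.046, -0.002, -0.0]
force: [-0.4, 0.1, -1.7]
finger_gap: 0.264
gripper_force: 50.7
```

move_arm:
  commands: "1 -40 0 0 0 -0.4 -0.8; 3 -90 0 0 0 -0.8 -0.8; 5 -140 0 0 0 -0.8 -0.8; 7 -180 0 0 0 -0.8 -0.8; 7 -180 0 0 0 -0.8 -0.8"

```text
t: 69.65
tcp_pos: [0.4743, 0.2563, 0.1388]
tool_rot: [0.999, 0.052, -0.0, 0.0]
force: [0.3, -0.9, -1.1]
finger_gap: 0.263
gripper_force: 50.7
```

move_arm:
  commands: "0 0 20 0 0 0 -0.8; 0 0 40 0 0 0 -0.8; 0 0 40 0 0 0 -0.8; 0 0 40 0 0 0 -0.8; 0 0 40 0 0 0 -0.8"

```text
t: 70.28
tcp_pos: [0.475, 0.2548, 0.1006]
tool_rot: [0.999, 0.05, 0.001, -0.0]
force: [0.4, -0.2, -0.9]
finger_gap: 0.264
gripper_force: 50.6
```

```bash
python3 - <<'E'
from h import *
print(telemetry.sense()["gripper_force"])
plan([(474.5,255,56,5.8)])
s=snapshot("side"); hafts(s,280,380,325,352,.107)
E
```

```text
50.64793358906172
t 70.28 at [475.  254.8 100.6] gap mm 22.4
(474.5, 255, 56, 5.8) -> -1 0 45 -0.0 -0.1 -0.1
233 [309.5 345. ] [517. 259.] len 59 yaw 5.3
276 [343.5 345. ] [430. 251.] len 65 yaw 5.1
```

move_arm:
  commands: "-1 0 18 0 0 0 -0.8; -1 0 32 0 0 0 -0.8; -1 0 40 0 0 0 -0.8; -1 0 44 0 0 0 -0.8; -1 0 44 0 0 0 -0.8"

```text
t: 70.95
tcp_pos: [0.4731, 0.2557, 0.0563]
tool_rot: [0.999, 0.05, 0.0, -0.0]
force: [-1.8, 2.6, 0.7]
finger_gap: 0.262
gripper_force: 50.9
```

move_arm:
  commands: "0 0 0 0 0 0 -0.8; 0 0 0 0 0 0 -0.3; 0 0 0 0 0 0 0; 0 0 0 0 0 0 0.05; 0 0 0 0 0 0 0.05"

```text
t: 71.58
tcp_pos: [0.4734, 0.2549, 0.0559]
tool_rot: [0.999, 0.05, 0.0, 0.0]
force: [0.1, 0.9, -0.2]
finger_gap: 0.525
gripper_force: 0.0
```

move_arm:
  commands: "0 0 -20 0 0 0 0.05; 0 0 -60 0 0 0 0.05; 0 0 -100 0 0 0 0.05; 0 60 -100 0 0 0 0.05; 0 120 -100 0 0 0 0.05"

```text
t: 72.2
tcp_pos: [0.4859, 0.135, 0.1568]
tool_rot: [0.999, 0.052, 0.001, 0.0]
force: [1.8, -0.4, -0.7]
finger_gap: 0.527
gripper_force: 0.0
```

move_arm:
  commands: "-20 60 0 0 0 0 0.05; -40 120 0 0 0 0 0.05; -60 180 0 0 0 0 0.05; -60 240 0 0 0 0 0.05; -60 240 0 0 0 0 0.05"

```text
t: 72.82
tcp_pos: [0.4514, -0.1142, 0.1564]
tool_rot: [0.999, 0.047, 0.002, 0.001]
force: [0.4, 0.2, 0.0]
finger_gap: 0.527
gripper_force: 0.0
```

```bash
python3 - <<'E'
from h import *
s=snapshot("side"); t=snapshot("top"); plan([])
hafts(t,100,225,210,300,.065)
cv2.imwrite("pics/a.png",cv2.resize(t["image"][150:320,100:330],(400,296))[:,:,::-1]);cv2.imwrite("pics/b.png",cv2.resize(s["image"][200:460,210:430],(400,473))[:,:,::-1])
a=cv2.imread("pics/a.png"); b=cv2.imread("pics/b.png"); c=np.zeros((473,800,3),np.uint8); c[:296,:400]=a; c[:,400:]=b; cv2.imwrite("pics/fin.png",c)
E
```

```text
t 72.92 at [ 449.4 -109.7  155.9] gap mm 44.7
4234 [164.  263.4] [465. 325.] len 273 yaw -85.7
```

View pics/fin.png

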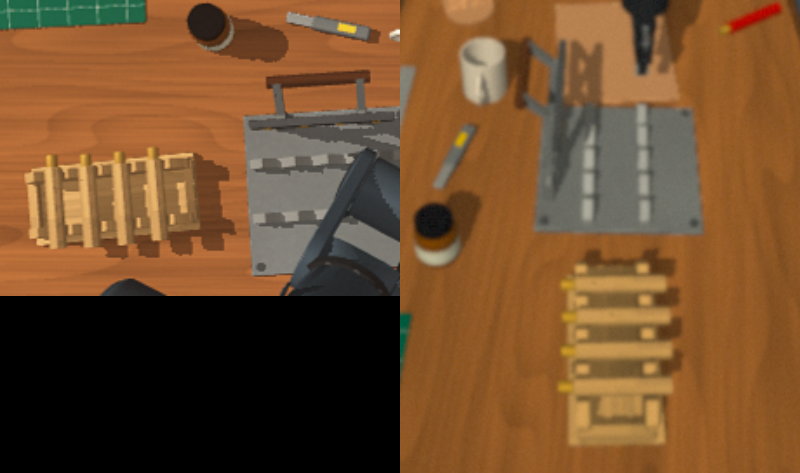

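Final picture: four handles lie parallel, one per rack notch (top crop x=53, 87, 122, 157), about centred over the boards. The bar is up, the jar (210,25), knife and mug are in place, and the arm is clear.

```bash
python3 -c "
from station import ticket; print(ticket.sign_off())"
```

```text
the job is handed in; nothing more can be done
None
```

I placed all four handles in the press, marked them in one stroke with the bar back up, moved them to the rack one per notch and handed the job in at about 73 s; the sign-off gave no verdict, but the last pictures showed nothing out of place.

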